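# Square the stack, align the quarter-turn screw, hold the drill plate down

## Task

Three clear acrylic frames lie untidily stacked in the drilling jig: before the drill plate goes on, tap the stack up against the jig's two side pins and its end pin until all three frames are flush, and turn the jig's quarter-turn screw until its T-head is in line with the jig, so that it will pass the slot in the plate. Then take the drill plate by its handle, lower it over the screw and the locating dowel, and press it down against the spring lifters until it lies flat and firmly on the stack; the screw stays unlocked. Finish while still holding the plate pressed down, with the other things on the table left where they lie.

Things in the scene. Friction and masses are not known exactly. Their poses are not given: they have to be found in the camera images.
- jig: drilling jig bolted to the table: dark steel base plate 100 (x) x 236 (y) x 10 mm; origin at the centre of its underside, y along its length, z up. Two rails 6 mm high carry the stack of frames, which fills 16 to 37 mm above the table. Its -x edge and -y end stand free for tapping. Screw heads 7 mm high, 12 mm across, at x = +-40, y = +-108 mm.
- side_pins (a point): midpoint between the two fixed side stop pins, 37 mm above the table, at x = +36, y = 0 of the jig. The steel pins, 10 mm across, tops 32.5 mm above the table, stand at y = +-65 mm of the jig and touch the +x long edge of a squared stack, then at x = +31 mm (its -x edge at x = -31).
- end_pin (a point): axis of the fixed end stop pin, 37 mm above the table, at x = 0, y = +105 mm of the jig; steel, 10 mm across, top 32.5 mm above the table. It touches the +y end of a squared stack, then at y = +100 mm (its -y end at y = -100).
- dowel (a point): nose of the fixed round-nosed locating dowel, 10 mm across, 56 mm above the table, at x = 0, y = +52 mm of the jig, inside the windows of the frames.
- lifters (a point): midpoint between the tops of the two spring lifters at rest, 43 mm above the table (6 mm above the stack), at x = y = 0 of the jig. They are 8 mm pins at y = +-20 mm, inside the frames' windows, 3 N each when first touched, 5.5 N each when pressed level with the stack: they raise the plate when released; a push of some 15 N holds it firmly on the stack.
- frame_low: clear drilled acrylic frame, 62x200x7 mm, with a 27x144 mm window, the lowest of three stacked in the jig; origin at the centre of its underside (16 mm above the table), y along its length. Flush against all stop pins its origin is at x = 0, y = 0 of the jig and its axes along the jig's; it starts 3 to 6 mm off in -x, 3 to 12 mm off in -y, askew up to 0.04 rad.
- frame_mid: clear drilled acrylic frame, 62x200x7 mm, with a 27x144 mm window, the middle one of three stacked in the jig; origin at the centre of its underside (23 mm above the table), y along its length. Flush against all stop pins its origin is at x = 0, y = 0 of the jig and its axes along the jig's; it starts 3 to 6 mm off in -x, 3 to 12 mm off in -y, askew up to 0.04 rad.
- frame_top: clear drilled acrylic frame, 62x200x7 mm, with a 27x144 mm window, the uppermost of three stacked in the jig; origin at the centre of its underside (30 mm above the table), y along its length. Flush against all stop pins its origin is at x = 0, y = 0 of the jig and its axes along the jig's; it starts 3 to 6 mm off in -x, 3 to 12 mm off in -y, askew up to 0.04 rad.
- screw (a joint): angle of the quarter-turn screw about the jig's z axis (rad): 0 = stop, T-head along the jig's y, in line with the plate's slot; 1.57 = stop, head crosswise. Seen from above it grows counter-clockwise, so turn it clockwise to reach 0. It stays where it is left (friction 0.06 N m). Starts between 0.9 and 1.4.
- screw_head (a point): centre of the T-head of the quarter-turn screw, 53.5 mm above the table, at x = 0, y = -52 mm of the jig; its y lies along the head. The head is a steel bar 34 mm long, 10 mm wide, 14 mm high (46.5 to 60.5 mm above the table, the top 4 mm narrowed to 30x7 mm). Grip it across its width with the fingertips 44 mm or more above the table, over the lifters' tops.
- drill_plate: loose aluminium plate, 84 (x) x 160 (y) x 8 mm, 0.24 to 0.36 kg, with four steel guide bushes and a black bridge handle, flat on the table left of the jig; origin at the centre of its underside, y along its length, slot at its -y end. Over the jig its origin and axes match the jig's; underside 37 mm above the table when seated, 43 mm when unpressed on the lifters.
- handle (a point): centre of the drill plate's handle bar, 42 mm above the plate's underside, over its centre. The bar is 13 mm wide (x), 64 mm long (y), 12 mm high, on two feet at y = +-24 mm; grip it across x. The plate's top is 34 mm below this point. A tall solid drilling machine fills the table left of the plate (world x over 0.32 m, y over 0.33 m): keep the arm out of it, also on the first move.
- slot (a point): centre of the slot for the screw's head, at the plate's underside, x = 0, y = -52 mm of the plate; 15 mm (x) x 40 mm (y), right through.
- dowel_hole (a point): centre of the hole for the dowel, at the plate's underside, x = 0, y = +52 mm of the plate; 15 mm across, right through.
- swarf_brush: brown-handled swarf brush, 206x36x12 mm, lying near the front edge of the table; bystander; origin at the centre of its underside
- scale_rule: thick steel rule, 19x150x9 mm, lying near the front edge of the table; bystander; origin at the centre of its underside
- hex_key: small dark hex key, 80x29x5 mm, lying near the front edge of the table; bystander; origin at the centre of its underside
- pliers: pliers with blue grips, 176x54x12 mm, lying behind the jig; bystander; origin at the centre of its underside
- drill_bush: loose brass flanged guide bush, 26 mm across, 22 mm high, standing between jig and drill plate; bystander; origin at the centre of its underside
- nut: steel nut, 22 mm across, 10 mm high, lying between jig and drill plate; bystander; origin at the centre of its underside

How it is judged:
On the way, in this order (a step that is already met when the one before it is completed fails the run):
1. with the drill plate still off the jig, the three frames lie flush against the stop pins and the screw's head is in line with the jig (x of frame_low in the frame of jig between -0.0025 and 0.0025 m and y of frame_low in the frame of jig between -0.0025 and 0.0025 m and angle between the x axis of each of frame_low, frame_mid, frame_top and the x axis of jig, either way round below 0.03 rad and x of frame_mid in the frame of jig between -0.0025 and 0.0025 m and y of frame_mid in the frame of jig between -0.0025 and 0.0025 m and x of frame_top in the frame of jig between -0.0025 and 0.0025 m and y of frame_top in the frame of jig between -0.0025 and 0.0025 m and value of joint screw below 0.15 rad and horizontal distance between drill_plate and jig above 0.08 m), for 0.2 s.
2. the drill plate is over the screw and dowel, pressed flat onto the stack by the gripper (z of drill_plate in the frame of jig below 0.0385 m and horizontal distance between drill_plate and jig below 0.006 m and angle between the z axis of drill_plate and the z axis of jig, either way round below 0.03 rad and angle between the y axis of drill_plate and the y axis of jig, either way round below 0.12 rad and contact force between drill_plate and frame_top above 2 N and contact force between the fingers and drill_plate above 3 N), for 0.2 s.
At the end, for the whole second after the job is handed in: Gripper holding the plate down: underside within 1.5 mm of the stack's top, level to 0.03 rad, centred to 6 mm and 0.12 rad, pressing the top frame with over 2 N, fingers touching it with over 3 N; all frames flush to 2.5 mm and 0.03 rad; screw head in line to 0.15 rad (all of step 2 and x of frame_low in the frame of jig between -0.0025 and 0.0025 m and y of frame_low in the frame of jig between -0.0025 and 0.0025 m and angle between the x axis of each of frame_low, frame_mid, frame_top and the x axis of jig, either way round below 0.03 rad and x of frame_mid in the frame of jig between -0.0025 and 0.0025 m and y of frame_mid in the frame of jig between -0.0025 and 0.0025 m and x of frame_top in the frame of jig between -0.0025 and 0.0025 m and y of frame_top in the frame of jig between -0.0025 and 0.0025 m and value of joint screw below 0.15 rad); the arm keeps its last pose, push and grip.
It fails at once if one of the other things on the table was pushed away (more than 30 mm) (distance of any of swarf_brush, scale_rule, hex_key, pliers, drill_bush, nut from where it was at the start of the episode above 0.03 m).
It also fails if it takes over 72 s, if anything falls off the work surface, if the arm or the gripper's body presses on something with over 40 N, if the wrist force passes 120 N, or if a joint passes its speed limit or range.

## Robot

A 6-joint arm with a two-finger parallel gripper is mounted at the origin on a cart in front of the work surface, level with it; the furniture and walls round the work are solid. World frame = base frame: x ahead of the robot, y to its left, z up, the work surface at z = 0. Lengths are in m, angles in rad, forces in N, time in s.
With the tool pointing down it reaches from about 0.35 to 0.775 m from the base axis. Payload 5.5 kg.
Tool frame: the origin (TCP) lies between the finger pads; the fingertips stand 19 mm ahead of it and the grasp point (between the pads) is the TCP; z points along the fingers, y is the line along which they close (so a half turn about z gives the same grasp; the last joint's range is limited). The gripper opens to 85 mm and grips with 20 to 120 N. Pads are 22 mm wide; open, the fingers measure 114 mm over their backs; the gripper's body (76 mm by 85 mm) begins 54 mm behind the grasp point. The pads swing forward as they close: fully open they stand 13 mm farther back than shut.
Start: joints at [-1.426, 0.313, 0.046, 1.304, 0, 1.431], TCP at [0.162, -0.552, 0.215] pointing down, gripper open.
Joint ranges: [-2.76, 2.76], [-0.86, 1.69], [-1.03, 1.26], [-2.2, 2.34], [-1.47, 1.5], [-3.14, 3.14]. Speed limits (rad/s): [2.57, 2.57, 3.14, 3.14, 3.14, 3.14].

## Interface

Orientations are given as a unit quaternion [w, x, y, z].
In Python, from workcell import env gives the robot as it stands.
- The arm moves only by the tool carry_out, never from a script. Its argument "increments" is a list that holds one entry, the list of rows, each a list of 6 numbers: the shift along the tool's x, y, z each as a share of 50 cm, from -1 to 1, then the turn, a rotation vector about the tool's x, y, z each as a share of 2 pi rad, from -1 to 1. In form: [[[x, y, z, ax, ay, az], ...]]. A call has 1 to 5 rows; each row is the pose to reach, as a shift and turn from the pose commanded when the call began, along the tool's axes at that moment, turning the shorter way round; what a row does not reach only later rows make up. A row lasts 1/8 s, in which the tool goes at most 62.5 mm and 10.7 degrees, less where a joint would pass 70% of its speed; a pose out of reach is approached as far as the arm can. A call with a number of a shift or a turn outside -1 to 1 is refused whole. A call with a gripper value outside its range is refused whole. "jaw" is the closure, from 0 (fully open) to 1 (shut), set as the call begins (left out, the last holds). The fingers move at their own pace and stop on an object; "squeeze" is the grip in N (left out, the last holds). Time passes only in rows, so rows that repeat a pose let the fingers close. It gives the time, the measured TCP pose, the force, the opening and the grip force at its end, in the units of the state.
- env.get_state(): the state, without advancing time (a new reading comes with each control period).
- env.read_camera(name): name is "scene" or "top" or "wrist"; returns a dict with "frame" (400x640x3 uint8, blue, green, red), "z_map" (400x640 float32, m along the optical axis (not along the pixel's ray), 0 where there is no reading), "intrinsics" (3x3 intrinsics, pixels), "R" (3x3) and "t" (3): a world point X has camera coordinates R X + t; the wrist camera has in their place "T_tool_cam" (4x4, takes a point from camera to tool coordinates, whose origin is the TCP and whose axes are the flange's). Camera axes: x right, y down, z forward; pixel columns grow to the right and rows downward; lengths in m; the calibration is good to about 2 mm. A picture is of the moment at which its call begins: read the wrist's pose just before it.
- env.hand_in(): hands the job in; it is judged then, once.
Trained networks look in the newest picture that a camera, given by its name, has taken for a name from the list of things; names that differ only in an ending like _2 or _b are one class to them, and where a whole thing is asked for, a point or a joint stands for the part that bears it (a point fixed in the world has none). Each returns a list of dicts, best first, with "score" (0 to 1); they miss things now and then, are a little off and sometimes report something else, mostly with a low value. They report only what shows in the picture. A call takes as long as a camera call.
- env.find_in(camera, name): "position" ([x, y, z] in m, in world coordinates, good to about 4 mm: the middle of the surface that is visible of it).
The state is a dict: "clock": time; "joint_pos": joint angles; "qvel": joint speeds; "tau": joint torques, N m; "tcp_pos": TCP position; "orientation": TCP orientation; "wrist_force": force on the tool from outside, world axes, zero at the start; "ft_torque": the same for the moment, N m; "finger_gap": finger opening in m; "grip_force": force on a finger pad.
Only numpy, scipy, OpenCV 4.12 (cv2) and the standard library are available. Lean on these libraries where they do the work, as an engineer would, in place of code of your own. Each camera call takes 0.05 s, during which the arm holds its last target. There are 200 camera calls.

## Working session

There is one attempt and no reset: what is moved stays moved. The work goes in short steps, Python scripts to look and compute and a tool call to move; the robot and the scene stay as the last step left them, time stands still between calls to the robot, and variables do not carry over. Pictures are saved under pics/ and viewed, at most 11 in all, crops included, and the job is handed in when it is done.

Besides the shell and the picture viewer there is one more tool, called after "Emit:" as name(argument=value, ...), one argument or row to a line, values as JSON. carry_out: Moves the arm, as the interface text tells. Its arguments: {"type":"object","properties":{"increments":{"type":"array","items":{"type":"array","items":{"type":"array","items":{"type":"number","minimum":-1,"maximum":1}}}},"jaw":{"type":"number"},"squeeze":{"type":"number"}},"required":["increments"]}

```bash
mkdir -p pics; ls
cat > h.py <<'E'
from workcell import env
import numpy as np, cv2
def world(c,u,v,z=None):
    K=c["intrinsics"];R=c["R"];t=c["t"]
    if z is None:
        d=c["z_map"][int(v),int(u)];p=np.linalg.inv(K)@[u,v,1]*d
        return R.T@(p-t)
    r=R.T@(np.linalg.inv(K)@[u,v,1]);o=-R.T@t
    return o+r*(z-o[2])/r[2]
def pix(c,X):
    p=c["intrinsics"]@(c["R"]@np.array(X)+c["t"]);return p[:2]/p[2]
def wristcam(name="wrist"):
    s=env.get_state();c=env.read_camera(name)
    from scipy.spatial.transform import Rotation as Ro
    q=s["orientation"];T=np.eye(4);T[:3,:3]=Ro.from_quat([q[1],q[2],q[3],q[0]]).as_matrix();T[:3,3]=s["tcp_pos"]
    M=np.linalg.inv(T@c["T_tool_cam"]);c["R"]=M[:3,:3];c["t"]=M[:3,3];return c
E
python3 - <<'E'
from h import *
s=env.get_state();print(s)
for n in("scene","top"):
    c=env.read_camera(n);cv2.imwrite(f"pics/{n}0.png",c["frame"]);print(n,-c["R"].T@c["t"])
for n in ["jig","frame_top","screw","screw_head","drill_plate","handle","slot","dowel_hole","dowel","side_pins","end_pin","lifters","drill_bush","nut","pliers"]:
    try:print(n,[(np.round(d["position"],4),round(d["score"],2)) for d in env.find_in("top",n)[:2]])
    except Exception as e:print(n,e)
E
```

```text
pics
{'clock': 0.0, 'joint_pos': array([-1.42561839e+00,  3.13994486e-01,  4.49828700e-02,  1.30358475e+00,
        7.11194025e-06,  1.43119264e+00]), 'qvel': array([ 1.03124437e-03,  6.44425246e-04, -7.65138551e-05,  6.21225557e-04,
       -8.73456301e-04,  1.44235331e-03]), 'tau': array([-4.51736259e-04, -4.80630827e+01,  2.98529184e+01,  1.94572000e-02,
       -2.25718022e-04,  6.14260056e-07]), 'tcp_pos': array([ 0.16145823, -0.55131192,  0.21371384]), 'orientation': array([-9.00026367e-04,  9.89879144e-01,  1.41910075e-01,  1.04748992e-06]), 'wrist_force': array([-0.23554158, -0.19600503, -0.09283966]), 'ft_torque': array([-0.05726319,  0.01948503, -0.03620905]), 'grip_force': 0.0, 'finger_gap': 0.08547494326472325}
scene [-0.13829698 -0.58789629  0.59055026]
top [0.32295392 0.03716176 1.00182364]
jig [(array([ 0.5409, -0.1239,  0.0131]), 0.78), (array([ 0.5061, -0.0865,  0.0224]), 0.29)]
frame_top [(array([ 0.5316, -0.1418,  0.0325]), 0.73), (array([ 0.3655, -0.0482,  0.0027]), 0.21)]
screw [(array([0.3685, 0.1403, 0.0121]), 0.49), (array([ 0.5308, -0.1887,  0.0606]), 0.37)]
screw_head [(array([ 0.533 , -0.1425,  0.0359]), 0.42)]
drill_plate [(array([0.5366, 0.2243, 0.0062]), 0.75)]
handle [(array([0.5355, 0.228 , 0.0053]), 0.57), (array([0.3662, 0.1403, 0.011 ]), 0.24)]
slot [(array([0.5371, 0.2286, 0.0101]), 0.8)]
dowel_hole [(array([0.5352, 0.226 , 0.0101]), 0.87)]
dowel [(array([ 0.5382, -0.1208,  0.0093]), 0.58)]
side_pins [(array([ 0.5379, -0.1192,  0.0148]), 0.83), (array([0.5358, 0.2298, 0.0088]), 0.55)]
end_pin []
lifters [(array([ 0.5452, -0.119 ,  0.0072]), 0.78)]
drill_bush [(array([0.6234, 0.0554, 0.0136]), 0.41)]
nut [(array([0.4403, 0.0589, 0.0092]), 0.53)]
pliers [(array([ 0.6954, -0.0782,  0.0094]), 0.93), (array([ 0.5409, -0.1222,  0.0116]), 0.48)]
```

View pics/top0.png

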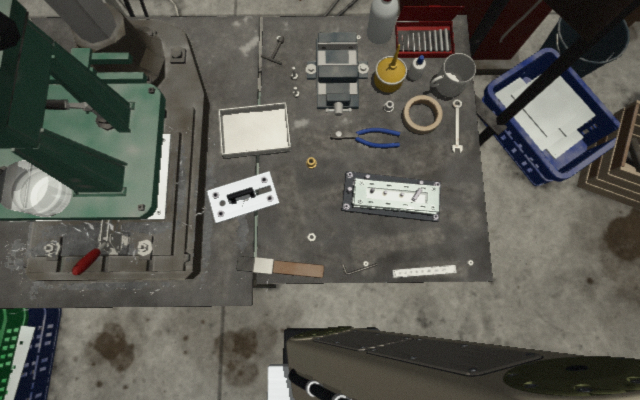

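View pics/scene0.png

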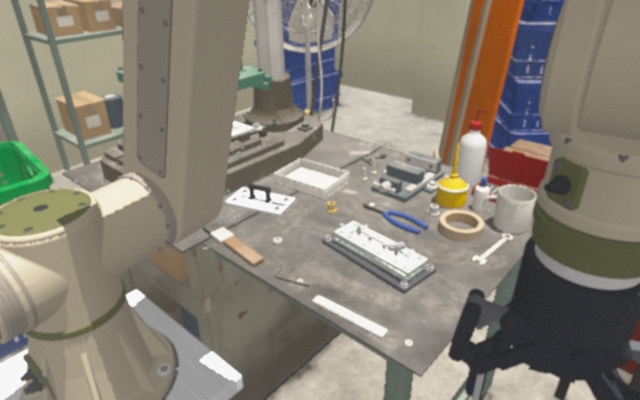

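The top view has +x up and +y left. The jig is around (390,196), with its T-screw near (418,196). The plate is at (242,196), its slot end to the right. Next I'll take the wrist camera over the jig.

```bash
cat >> h.py <<'E'
from scipy.spatial.transform import Rotation as Ro
def Rd(psi):
    c,s=np.cos(psi),np.sin(psi);return np.array([[c,s,0],[s,-c,0],[0,0,-1.]])
def inc(p,psi,s=None):
    """row for a tool-down pose p with tool x at world angle psi (from measured pose)"""
    s=s or env.get_state();q=s["orientation"];R=Ro.from_quat([q[1],q[2],q[3],q[0]]).as_matrix()
    d=R.T@(np.array(p)-s["tcp_pos"])/.5;r=Ro.from_matrix(R.T@Rd(psi)).as_rotvec()/2/np.pi
    return np.round(np.r_[d,r],4).tolist()
E
python3 - <<'E'
from h import *
print(np.round(env.read_camera("wrist")["T_tool_cam"],3))
print(inc([.47,-.13,.36],0.0))
print(inc([.47,-.13,.36],-0.08))
E
```

```text
[[ 0.001 -0.955 -0.297  0.076]
 [ 1.     0.     0.001  0.001]
 [-0.001 -0.297  0.955 -0.159]
 [ 0.     0.     0.     1.   ]]
[0.8291, -0.6365, -0.2908, 0.0, -0.0, 0.0453]
[0.8291, -0.6365, -0.2908, 0.0, -0.0, 0.0581]
```

Run:
```python
from h import *
print(inc([.58,-.13,.30],-0.08))
```

```text
[1.0403, -0.5747, -0.1708, 0.0, -0.0, 0.0581]
```

Emit:
carry_out(
  increments=[
    [[0.1,-0.08,-0.03,0,0,0],[0.2,-0.16,-0.06,0,0,0.02],[0.3,-0.24,-0.08,0,0,0.03],[0.4,-0.32,-0.1,0,0,0.04],[0.5,-0.4,-0.14,0,0,0.058]],
  ],
)

```text
clock: 1.52
tcp_pos: [0.3373, -0.3, 0.2805]
orientation: [-0.0, 0.999, -0.042, -0.0]
wrist_force: [1.6, -0.5, 0.5]
finger_gap: 0.0852
grip_force: 0.0
```

Run:
```python
from h import *
print(inc([.58,-.13,.30],-0.08))
```

```text
[0.4554, -0.3793, -0.0391, -0.0, 0.0, -0.0005]
```

Emit:
carry_out(
  increments=[
    [[0.09,-0.075,-0.01,0,0,0],[0.18,-0.15,-0.02,0,0,0],[0.27,-0.225,-0.03,0,0,0],[0.36,-0.3,-0.04,0,0,0],[0.455,-0.38,-0.04,0,0,0]],
  ],
)

```text
clock: 2.15
tcp_pos: [0.5803, -0.1295, 0.301]
orientation: [0.0, 0.999, -0.04, 0.001]
wrist_force: [0.9, -1.4, -0.2]
finger_gap: 0.0855
grip_force: 0.0
```

Emit:
carry_out(
  increments=[
    [[0,0,0,0,0,0],[0,0,0,0,0,0]],
  ],
  jaw=1,
)

```text
clock: 2.4
tcp_pos: [0.5785, -0.1304, 0.2998]
orientation: [0.0, 0.999, -0.039, -0.001]
wrist_force: [0.3, 0.1, 0.5]
finger_gap: 0.0516
grip_force: 0.0
```

Run:
```python
from h import *
c=wristcam();cv2.imwrite("pics/w1.png",c["frame"]);import pickle;pickle.dump(c,open("w1.pkl","wb"))
print(env.get_state()["tcp_pos"],env.get_state()["wrist_force"])
for n in ["jig","frame_top","screw_head","dowel","side_pins","end_pin"]:
    print(n,[(np.round(d["position"],4),round(d["score"],2)) for d in env.find_in("wrist",n)[:3]])
```

```text
[ 0.57803481 -0.13094487  0.30020427] [-0.39991533 -0.01188518  0.0602719 ]
jig [(array([ 0.5715, -0.126 ,  0.0058]), 0.56)]
frame_top [(array([ 0.5347, -0.1432,  0.0365]), 0.59)]
screw_head [(array([ 0.5315, -0.1885,  0.0567]), 0.68), (array([ 0.5721, -0.1268,  0.0146]), 0.48)]
dowel [(array([ 0.5676, -0.1294,  0.0095]), 0.91), (array([0.5469, 0.2125, 0.0055]), 0.33)]
side_pins [(array([ 0.574 , -0.1305,  0.0109]), 0.68), (array([ 0.3617, -0.1634,  0.0067]), 0.51)]
end_pin [(array([0.5462, 0.2162, 0.01  ]), 0.66), (array([ 0.5698, -0.127 ,  0.0112]), 0.57)]
```

View pics/w1.png

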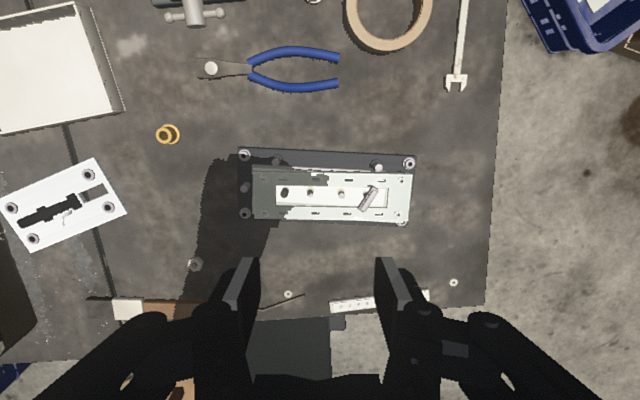

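Run:
```python
import cv2
f=cv2.imread("pics/w1.png")[140:235,228:425]
f=cv2.resize(f,None,fx=4,fy=4,interpolation=cv2.INTER_CUBIC)
f=cv2.convertScaleAbs(f,alpha=1.2,beta=20)
cv2.imwrite("pics/w1c.png",f)
```

```text
(no output)
```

View pics/w1c.png

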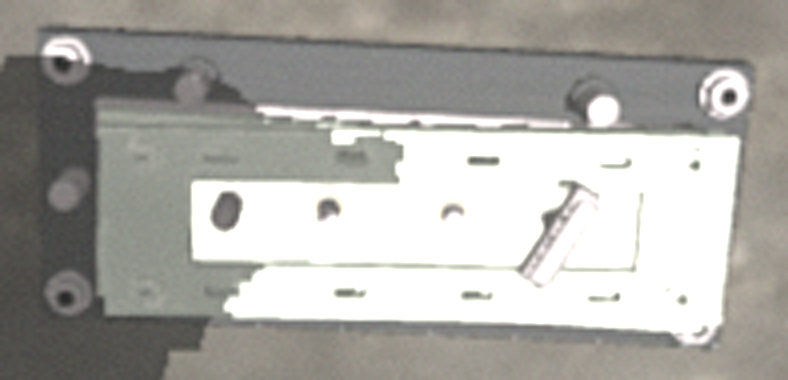

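Run:
```python
from h import *
import pickle
from scipy.optimize import least_squares
c=pickle.load(open("w1.pkl","rb"))
obs=[((40,108,17),(65,57)),((40,-108,17),(725,95)),((-40,108,17),(68,294)),((36,65,32.5),(191,84)),((36,-65,32.5),(602,110)),((0,105,32.5),(66,193)),((0,52,54),(226,205)),((0,20,43),(328,208)),((0,-20,43),(452,211))]
P=np.array([o[0] for o in obs])/1000.;U=np.array([o[1] for o in obs])/4+[228,140]-0.375
def W(p,P):
    a=p[2];R=np.array([[np.cos(a),-np.sin(a)],[np.sin(a),np.cos(a)]]);return np.c_[P[:,:2]@R.T+p[:2],P[:,2]]
def f(p,free=True):
    return (np.array([pix(c,x) for x in W(p,P)])-U).ravel()
r=least_squares(f,[.54,-.13,-.08],loss="soft_l1");print(r.x,np.round(f(r.x).reshape(-1,2),1).tolist())
p=r.x
print("pts",np.round([world(c,u,v,z) for (u,v),z in zip(U,P[:,2])],4).tolist())
# top frame corners (z=.037), screw top ends(.0605)
a=p[2];R=np.array([[np.cos(a),-np.sin(a)],[np.sin(a),np.cos(a)]])
for q,z in [((97,118),.037),((742,137),.037),((105,315),.037),((720,333),.037),((580,190),.0605),((535,275),.0605)]:
    X=world(c,q[0]/4+227.6,q[1]/4+139.6,z);print(q,np.round(X,4),"jig",np.round(R.T@(X[:2]-p[:2]),4))
sh=[.5315,-.1885];print(R.T@(np.array(sh)-p[:2]))
for n in("top","wrist"): print(n)
# depth of table for scale check
print(world(c,330,120),world(c,500,250))
```

```text
[ 0.54165783 -0.13958244 -0.13164831] [[-0.5, -0.1], [1.2, -0.7], [-0.7, -0.4], [-0.1, 0.1], [0.8, -0.9], [-0.6, -0.9], [-0.7, 2.7], [0.1, 0.9], [0.9, 1.8]]
pts [[0.5953, -0.0385, 0.017], [0.5664, -0.2503, 0.017], [0.5155, -0.0281, 0.017], [0.586, -0.08, 0.0325], [0.5677, -0.2078, 0.0325], [0.5542, -0.0361, 0.0325], [0.5518, -0.0892, 0.054], [0.5455, -0.1197, 0.043], [0.5415, -0.1584, 0.043]]
(97, 118) [ 0.5784 -0.0501  0.037 ] jig [0.0247 0.0935]
(742, 137) [ 0.5567 -0.2505  0.037 ] jig [ 0.0295 -0.1079]
(105, 315) [ 0.5137 -0.044   0.037 ] jig [-0.0402  0.0911]
(720, 333) [ 0.4919 -0.2436  0.037 ] jig [-0.0357 -0.1097]
(580, 190) [ 0.5498 -0.1959  0.0605] jig [ 0.0155 -0.0548]
(535, 275) [ 0.5242 -0.1815  0.0605] jig [-0.0118 -0.0438]
[-0.00364861 -0.04982767]
top
wrist
[ 0.62800904 -0.15234091  0.00108144] [ 0.06677966 -0.77671542 -0.71364422]
```

Fitted jig pose is about (0.5417, -0.1396) with yaw about -0.133. The measured spacings match the given sizes within 1%. The screw is at about 1.18 rad, and the top frame is off by roughly -5 mm in x and -8 mm in y. Next I'll go to the side of the -x edge with the jaws shut.

```bash
cat >> h.py <<'E'
J=np.array([.5417,-.1396]);A=-.133
def jw(x,y,z):
    c,s=np.cos(A),np.sin(A);return [J[0]+c*x-s*y,J[1]+s*x+c*y,z]
def tj(s=None):
    s=s or env.get_state();c,q=np.cos(A),np.sin(A);d=s["tcp_pos"][:2]-J;F=s["wrist_force"]
    return np.round([c*d[0]+q*d[1],-q*d[0]+c*d[1],s["tcp_pos"][2]],4),"Fj",np.round([c*F[0]+q*F[1],-q*F[0]+c*F[1],F[2]],1)
E
python3 - <<'E'
from h import *
print(inc(jw(-.064,0,.12),A),inc(jw(-.064,0,.037),A),env.get_state()["finger_gap"])
E
```

```text
[-0.1992, 0.0154, 0.3614, 0.0, -0.0001, 0.0083] [-0.1993, 0.0153, 0.5274, 0.0, -0.0001, 0.0083] 1.4298406761663622e-05
```

Emit:
carry_out(
  increments=[
    [[-0.1,0.008,0.09,0,0,0.004],[-0.2,0.015,0.18,0,0,0.0083],[-0.2,0.015,0.3,0,0,0.0083],[-0.2,0.015,0.42,0,0,0.0083],[-0.2,0.015,0.5,0,0,0.0083]],
  ],
)

```text
clock: 3.38
tcp_pos: [0.4765, -0.13, 0.0482]
orientation: [-0.0, 0.998, -0.066, -0.001]
wrist_force: [-0.1, -0.7, 0.9]
finger_gap: -0.0003
grip_force: 0.0
```

Emit:
carry_out(
  increments=[
    [[0,0,0,0,0,0],[0,0,0,0,0,0]],
  ],
)

```text
clock: 3.62
tcp_pos: [0.4794, -0.1309, 0.0519]
orientation: [0.0, 0.998, -0.066, 0.001]
wrist_force: [0.1, -0.7, 1.2]
finger_gap: 0.0
grip_force: 0.0
```

Run:
```python
from h import *
print(tj(),inc(jw(-.064,0,.037),A))
```

```text
(array([-0.0629,  0.0003,  0.0519]), 'Fj', array([ 0.2, -0.7,  1.2])) [-0.0022, 0.0006, 0.0299, 0.0001, -0.0003, 0.0001]
```

Emit:
carry_out(
  increments=[
    [[0,0,0.015,0,0,0],[0,0,0.029,0,0,0],[0.012,0,0.029,0,0,0],[0.024,0,0.029,0,0,0]],
  ],
)

```text
clock: 4.12
tcp_pos: [0.4909, -0.1319, 0.036]
orientation: [0.0, 0.998, -0.066, 0.0]
wrist_force: [0.2, 0.2, 0.8]
finger_gap: 0.0001
grip_force: 0.0
```

Emit:
carry_out(
  increments=[
    [[0.005,0,0,0,0,0],[0.01,0,0,0,0,0],[0.015,0,0,0,0,0]],
  ],
)

```text
clock: 4.5
tcp_pos: [0.4977, -0.1328, 0.0357]
orientation: [0.0, 0.998, -0.066, -0.0]
wrist_force: [0.5, -0.2, 0.4]
finger_gap: 0.0001
grip_force: 0.0
```

Run:
```python
from h import *
print(tj())
```

```text
(array([-0.0445,  0.0009,  0.0357]), 'Fj', array([ 0.5, -0.1,  0.4]))
```

Emit:
carry_out(
  increments=[
    [[0.004,0,0,0,0,0],[0.008,0,0,0,0,0],[0.008,0,0,0,0,0]],
  ],
)

```text
clock: 4.88
tcp_pos: [0.5018, -0.1334, 0.0358]
orientation: [0.0, 0.998, -0.066, 0.0]
wrist_force: [0.8, -1.1, 0.1]
finger_gap: 0.0003
grip_force: 0.0
```

Emit:
carry_out(
  increments=[
    [[0.004,0,0,0,0,0],[0.004,0,0,0,0,0]],
  ],
)

```text
clock: 5.12
tcp_pos: [0.5037, -0.1336, 0.0358]
orientation: [0.0, 0.998, -0.066, 0.0]
wrist_force: [0.4, -0.0, 0.5]
finger_gap: 0.0001
grip_force: 0.0
```

Emit:
carry_out(
  increments=[
    [[0.004,0,0,0,0,0],[0.004,0,0,0,0,0]],
  ],
)

```text
clock: 5.38
tcp_pos: [0.5058, -0.1339, 0.0358]
orientation: [0.0, 0.998, -0.066, 0.0]
wrist_force: [-0.4, 0.2, 0.0]
finger_gap: 0.0003
grip_force: 0.0
```

Run:
```python
from h import *
print(tj());c=wristcam();cv2.imwrite("pics/w2.png",c["frame"])
```

```text
(array([-0.0364,  0.0009,  0.0358]), 'Fj', array([-0.4,  0.2,  0. ]))
```

View pics/w2.png

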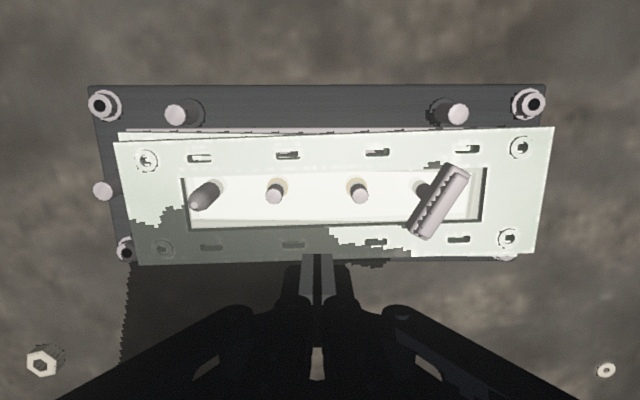

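The image shows the fingers at the stack's -x edge (about (316,258)). Side-pin tops are at (177,114) and (457,114), and there's still a gap to the stack. I'll refit the jig from this closer view.

```bash
cat > fit.py <<'E'
from h import *
from scipy.optimize import least_squares
def W(p,P):
    a=p[2];R=np.array([[np.cos(a),-np.sin(a)],[np.sin(a),np.cos(a)]]);return np.c_[P[:,:2]@R.T+p[:2],P[:,2]]
def fit(c,obs):
    P=np.array([o[0] for o in obs])/1000.;U=np.array([o[1] for o in obs],float)
    f=lambda p:(np.array([pix(c,x) for x in W(p,P)])-U).ravel()
    r=least_squares(f,[J[0],J[1],A],loss="soft_l1");print(r.x,np.round(f(r.x).reshape(-1,2),1).tolist());return r.x
def tojig(p,X):
    a=p[2];R=np.array([[np.cos(a),-np.sin(a)],[np.sin(a),np.cos(a)]]);return np.round(R.T@(X[:2]-p[:2]),4)
E
python3 - <<'E'
from fit import *
c=wristcam()
import pickle;pickle.dump(c,open("w2.pkl","wb"))
p=fit(c,[((40,108,17),(103,103)),((40,-108,17),(530,102)),((-40,108,17),(126,250)),((36,65,32.5),(177,114)),((36,-65,32.5),(457,114)),((0,105,32.5),(103,191)),((0,20,43),(272,196)),((0,-20,43),(359,197))])
for q,z in [((116,143),.037),((554,128),.037),((139,264),.037),((535,252),.037),((452,167),.0605),((423,235),.0605),((316,258),.037)]:
    X=world(c,*q,z);print(q,np.round(X,4),tojig(p,X))
print(tojig(p,env.get_state()["tcp_pos"]))
from math import *
for u,v in [(310,190),(250,255),(20,300)]:print(world(c,u,v))
E
```

```text
[ 0.53978398 -0.13879697 -0.13056874] [[-3.9, 1.5], [3.2, 2.3], [-0.3, 1.7], [-2.8, -0.0], [1.1, -0.1], [-1.5, -0.8], [0.8, -0.1], [0.8, -1.2]]
(116, 143) [ 0.5749 -0.0513  0.037 ] [0.0234 0.0913]
(554, 128) [ 0.5556 -0.249   0.037 ] [ 0.03   -0.1072]
(139, 264) [ 0.5143 -0.0444  0.037 ] [-0.0376  0.0902]
(535, 252) [ 0.4946 -0.2439  0.037 ] [-0.0311 -0.1101]
(452, 167) [ 0.5493 -0.1944  0.0605] [ 0.0167 -0.0539]
(423, 235) [ 0.5217 -0.1818  0.0605] [-0.0123 -0.045 ]
(316, 258) [ 0.5058 -0.1342  0.037 ] [-0.0343  0.0002]
[-0.0346  0.0005]
[ 0.54056897 -0.13582684  0.033822  ]
[ 0.51194347 -0.10144761  0.03730851]
[ 4.83373623e-01  6.32145148e-02 -2.94225438e-04]
```

Run:
```python
from h import *
import pickle
c=pickle.load(open("w2.pkl","rb"));T=c["T_tool_cam"];Ki=np.linalg.inv(c["intrinsics"])
for u in (306,316,326):
  for v in (250,256,262,270,280,295):
    d=c["z_map"][v,u];p=T@np.r_[Ki@[u,v,1]*d,1];print(u,v,np.round(p[:3],4),np.round(world(c,u,v),4))
```

```text
306 250 [ 0.0047 -0.0047 -0.0015] [ 0.5109 -0.1298  0.0372]
306 256 [ 0.0114 -0.0041 -0.0224] [ 0.5175 -0.1313  0.0582]
306 262 [ 0.0118 -0.0039 -0.029 ] [ 0.5178 -0.1316  0.0647]
306 270 [ 0.0123 -0.0036 -0.0371] [ 0.5183 -0.1319  0.0728]
306 280 [ 0.012  -0.0034 -0.0444] [ 0.518  -0.132   0.0801]
306 295 [ 0.0111 -0.0032 -0.0534] [ 0.5171 -0.1322  0.0892]
316 250 [ 0.0046  0.0003 -0.0012] [ 0.5101 -0.1347  0.0369]
316 256 [ 0.0121  0.0003 -0.0239] [ 0.5176 -0.1358  0.0596]
316 262 [ 0.0118  0.0003 -0.0291] [ 0.5173 -0.1357  0.0648]
316 270 [ 0.0122  0.0003 -0.0368] [ 0.5177 -0.1358  0.0726]
316 280 [ 0.0118  0.0003 -0.044 ] [ 0.5173 -0.1358  0.0798]
316 295 [ 0.0121  0.0004 -0.055 ] [ 0.5176 -0.1358  0.0907]
326 250 [ 0.0047  0.0053 -0.0015] [ 0.5096 -0.1397  0.0373]
326 256 [ 0.0116  0.0047 -0.0228] [ 0.5165 -0.14    0.0585]
326 262 [ 0.0119  0.0045 -0.0292] [ 0.5169 -0.1399  0.065 ]
326 270 [ 0.012   0.0043 -0.0365] [ 0.517  -0.1397  0.0723]
326 280 [ 0.0116  0.0041 -0.0437] [ 0.5166 -0.1395  0.0795]
326 295 [ 0.0117  0.0039 -0.0543] [ 0.5168 -0.1392  0.0901]
```

Run:
```python
from h import *
import pickle
for n in("w1","w2"):
    c=pickle.load(open(n+".pkl","rb"));T=c["T_tool_cam"];Ki=np.linalg.inv(c["intrinsics"])
    d=c["z_map"];v,u=np.mgrid[:400,:640];P=np.stack([(u-c["intrinsics"][0,2])/c["intrinsics"][0,0]*d,(v-c["intrinsics"][1,2])/c["intrinsics"][1,1]*d,d,np.ones_like(d)],-1)@T.T
    m=(d>0)&(abs(P[...,0])<.03)&(abs(P[...,1])<.06)&(P[...,2]<.03)
    z=P[...,2][m];Q=P[m];i=np.argsort(-z)[:1500:100];print(n,np.c_[np.round(Q[i,:3],4),v[m][i],u[m][i]])
    t=np.linalg.inv(T)@[.011,0,.019,1];k=c["intrinsics"]@t[:3];print("tip pix",k/k[2])
```

```text
w1 [[-4.00e-03 -2.53e-02 -1.97e-02  2.84e+02  2.60e+02]
 [ 1.12e-02 -2.75e-02 -2.31e-02  2.57e+02  2.52e+02]
 [ 6.70e-03 -2.53e-02 -2.47e-02  2.68e+02  2.57e+02]
 [ 8.50e-03 -2.54e-02 -2.63e-02  2.66e+02  2.56e+02]
 [ 7.70e-03  3.79e-02 -2.75e-02  2.69e+02  4.04e+02]
 [ 7.80e-03  3.55e-02 -2.86e-02  2.70e+02  3.99e+02]
 [ 1.02e-02 -2.52e-02 -2.96e-02  2.66e+02  2.55e+02]
 [ 1.16e-02  3.11e-02 -3.05e-02  2.64e+02  3.90e+02]
 [ 7.50e-03 -3.62e-02 -3.15e-02  2.74e+02  2.28e+02]
 [ 8.90e-03  2.63e-02 -3.24e-02  2.72e+02  3.79e+02]
 [ 8.00e-03 -3.49e-02 -3.33e-02  2.75e+02  2.30e+02]
 [ 2.50e-03  2.64e-02 -3.41e-02  2.88e+02  3.79e+02]
 [ 1.17e-02 -2.81e-02 -3.51e-02  2.69e+02  2.45e+02]
 [ 9.00e-03  2.65e-02 -3.60e-02  2.76e+02  3.81e+02]
 [ 9.50e-03 -2.52e-02 -3.68e-02  2.76e+02  2.52e+02]]
tip pix [315.48031533 224.00691534   1.        ]
w2 [[-1.50e-02 -9.40e-03  2.75e-02  2.60e+02  3.00e+02]
 [-1.23e-02  4.70e-02  2.59e-02  2.57e+02  3.95e+02]
 [-1.27e-02  4.52e-02  2.54e-02  2.58e+02  3.92e+02]
 [ 5.90e-03 -9.70e-03  7.30e-03  2.41e+02  2.97e+02]
 [ 7.40e-03  3.39e-02  5.10e-03  2.40e+02  3.81e+02]
 [ 1.50e-02 -4.69e-02  3.80e-03  2.27e+02  2.23e+02]
 [ 5.80e-03 -1.67e-02  3.50e-03  2.44e+02  2.83e+02]
 [ 1.62e-02 -7.80e-03  3.40e-03  2.25e+02  3.00e+02]
 [ 1.57e-02 -5.38e-02  3.30e-03  2.26e+02  2.09e+02]
 [ 1.90e-02 -5.55e-02  3.20e-03  2.20e+02  2.05e+02]
 [ 2.48e-02  2.21e-02  3.10e-03  2.09e+02  3.60e+02]
 [ 2.90e-02 -2.98e-02  3.00e-03  2.01e+02  2.55e+02]
 [ 1.53e-02 -4.26e-02  3.00e-03  2.27e+02  2.31e+02]
 [ 1.91e-02 -2.78e-02  2.90e-03  2.20e+02  2.60e+02]
 [ 2.28e-02 -1.17e-02  2.90e-03  2.13e+02  2.92e+02]]
tip pix [315.56936748 224.0697033    1.        ]
```

Run:
```python
from h import *
c=env.read_camera("scene");u,v=pix(c,[.51,-.134,.05]);print(u,v)
for z in(.017,.037,.058):print(z,pix(c,jw(-.036,0,z)))
x0,y0=int(u)-90,int(v)-80
f=cv2.resize(c["frame"][y0:y0+130,x0:x0+180],None,fx=4,fy=4,interpolation=cv2.INTER_CUBIC)
cv2.imwrite("pics/s2.png",f);print(x0,y0)
import pickle
c=pickle.load(open("w2.pkl","rb"));T=c["T_tool_cam"];Ki=np.linalg.inv(c["intrinsics"])
for u,v in[(316,395),(316,360),(316,330),(215,325),(400,320),(120,350)]:print(u,v,np.round((T@np.r_[Ki@[u,v,1]*c["z_map"][v,u],1])[:3],3))
```

```text
366.3427657055247 243.09469145952838
0.017 [364.99727059 257.2870572 ]
0.037 [365.30389576 249.34462895]
0.058 [365.63270707 240.82751952]
276 163
316 395 [ 0.012  0.    -0.097]
316 360 [-0.095  0.     0.036]
316 330 [-0.002  0.    -0.055]
215 325 [ 0.014 -0.029 -0.074]
400 320 [ 0.012  0.026 -0.07 ]
120 350 [-0.086 -0.133  0.035]
```

View pics/s2.png

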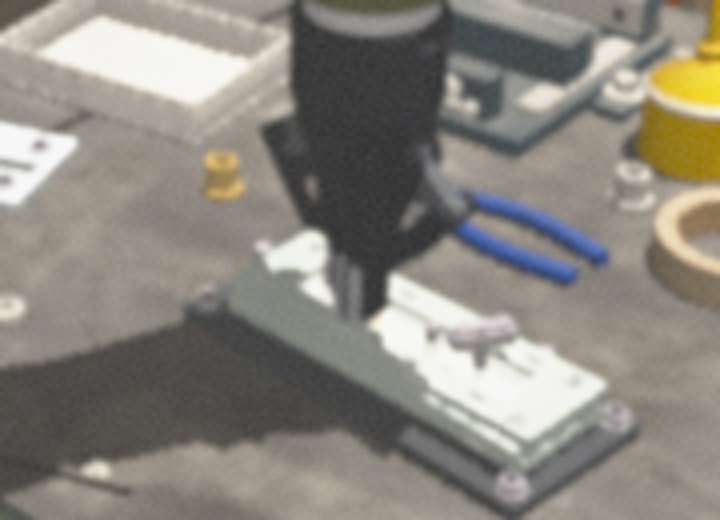

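The scene crop shows the fingers hovering over the stack, at crop (350,315). The wrist depth map agrees: the real fingertips are about 20 mm behind the reported TCP (tip z ≈ TCP z + 0.02), not 19 mm ahead. I'll back off, go lower with that correction, and check it.

Emit:
carry_out(
  increments=[
    [[-0.03,0,0,0,0,0],[-0.06,0,0,0,0,0],[-0.06,0,0.02,0,0,0],[-0.06,0,0.045,0,0,0],[-0.06,0,0.06,0,0,0]],
  ],
)

```text
clock: 6.15
tcp_pos: [0.4756, -0.1298, 0.0045]
orientation: [-0.0, 0.998, -0.066, -0.0]
wrist_force: [-0.5, -0.1, -0.1]
finger_gap: 0.0001
grip_force: 0.0
```

Emit:
carry_out(
  increments=[
    [[0,0,0.008,0,0,0],[0,0,0.01,0,0,0],[0,0,0.01,0,0,0]],
  ],
)

```text
clock: 6.52
tcp_pos: [0.4761, -0.13, 0.0008]
orientation: [0.0, 0.998, -0.066, 0.0]
wrist_force: [0.4, -1.1, 0.6]
finger_gap: -0.0001
grip_force: 0.0
```

Run:
```python
from h import *
import pickle
print(tj())
c=wristcam();cv2.imwrite("pics/w3.png",c["frame"]);pickle.dump(c,open("w3.pkl","wb"))
T=c["T_tool_cam"];Ki=np.linalg.inv(c["intrinsics"])
for v in range(234,266,3):print(v,np.round((T@np.r_[Ki@[316-8,v,1]*c["z_map"][v,308],1])[:3],4),np.round(world(c,308,v),4))
```

```text
(array([-0.0663,  0.0009,  0.0008]), 'Fj', array([ 0.6, -1.1,  0.6]))
234 [ 0.0166 -0.0035 -0.0096] [ 0.4929 -0.1287  0.0104]
237 [ 0.0143 -0.0035 -0.0078] [ 0.4907 -0.1283  0.0086]
240 [ 0.0093 -0.0038  0.0005] [ 4.857e-01 -1.274e-01  3.000e-04]
243 [ 0.0076 -0.0038  0.0005] [ 4.841e-01 -1.272e-01  3.000e-04]
246 [ 0.0061 -0.0038  0.0004] [ 4.826e-01 -1.270e-01  4.000e-04]
249 [ 0.0044 -0.0038  0.0003] [ 4.809e-01 -1.268e-01  4.000e-04]
252 [ 0.0021 -0.0038  0.0019] [ 0.4786 -0.1264 -0.0011]
255 [ 0.011  -0.0032 -0.0205] [ 0.4874 -0.1282  0.0213]
258 [ 0.0118 -0.0031 -0.0251] [ 0.4881 -0.1284  0.0259]
261 [ 0.0121 -0.003  -0.0287] [ 0.4884 -0.1285  0.0295]
264 [ 0.0119 -0.003  -0.031 ] [ 0.4882 -0.1285  0.0318]
```

Confirmed: with the TCP at table height the tip is still about 21 mm up and touching nothing. I'll lower 4 mm and push in +x.

Emit:
carry_out(
  increments=[
    [[0,0,0.01,0,0,0],[0.012,0,0.01,0,0,0],[0.024,0,0.01,0,0,0],[0.028,0,0.01,0,0,0],[0.032,0,0.01,0,0,0]],
  ],
)

```text
clock: 7.2
tcp_pos: [0.4916, -0.132, -0.0043]
orientation: [0.0, 0.998, -0.066, -0.0]
wrist_force: [-2.1, -0.2, 1.8]
finger_gap: 0.0002
grip_force: 1.1
```

Emit:
carry_out(
  increments=[
    [[0.004,0,0,0,0,0],[0.008,0,0,0,0,0],[0.008,0,0,0,0,0]],
  ],
)

```text
clock: 7.58
tcp_pos: [0.4952, -0.1323, -0.0044]
orientation: [-0.0, 0.998, -0.066, -0.0]
wrist_force: [-2.8, 1.2, 1.6]
finger_gap: 0.0
grip_force: 1.4
```

Emit:
carry_out(
  increments=[
    [[0.004,0,0,0,0,0],[0.006,0,0,0,0,0],[0.006,0,0,0,0,0]],
  ],
)

```text
clock: 7.95
tcp_pos: [0.4958, -0.1321, -0.0047]
orientation: [-0.0, 0.998, -0.066, -0.003]
wrist_force: [-9.0, 1.1, 6.3]
finger_gap: -0.0003
grip_force: 4.4
```

Run:
```python
from h import *
print(tj())
```

```text
(array([-0.0465,  0.0013, -0.0047]), 'Fj', array([-9.1, -0.1,  6.3]))
```

Emit:
carry_out(
  increments=[
    [[0.003,0,0,0,0,0],[0.006,0,0,0,0,0],[0.006,0,0,0,0,0]],
  ],
)

```text
clock: 8.32
tcp_pos: [0.4959, -0.1319, -0.0051]
orientation: [-0.0, 0.998, -0.066, -0.005]
wrist_force: [-15.2, 2.5, 11.4]
finger_gap: 0.0003
grip_force: 7.5
```

Run:
```python
from h import *
print(tj(), inc(jw(-.075,0,.06),A), inc(jw(0.0,-.145,.06),A),inc(jw(0.0,-.145,-.004),A))
```

```text
(array([-0.0464,  0.0015, -0.0051]), 'Fj', array([-15.4,   0.5,  11.4])) [-0.0585, 0.003, -0.1297, -0.0, 0.0016, 0.0001] [0.0913, 0.2931, -0.1313, -0.0, 0.0016, 0.0001] [0.0926, 0.2932, -0.0033, -0.0, 0.0016, 0.0001]
```

Emit:
carry_out(
  increments=[
    [[-0.03,0,0,0,0,0],[-0.03,0,-0.1,0,0,0],[0,0.1,-0.13,0,0,0],[0.06,0.2,-0.13,0,0,0],[0.094,0.295,-0.13,0,0,0]],
  ],
)

```text
clock: 8.95
tcp_pos: [0.5311, -0.2884, 0.0619]
orientation: [0.001, 0.998, -0.066, 0.002]
wrist_force: [0.8, -0.5, -0.4]
finger_gap: 0.0003
grip_force: 0.0
```

Emit:
carry_out(
  increments=[
    [[0,0,0.05,0,0,0],[0,0,0.1,0,0,0],[0,0,0.1,0,0,0]],
  ],
)

```text
clock: 9.32
tcp_pos: [0.5277, -0.2851, 0.0089]
orientation: [-0.001, 0.998, -0.066, -0.001]
wrist_force: [-0.2, 1.4, 0.2]
finger_gap: -0.0002
grip_force: 0.0
```

Run:
```python
from h import *
import pickle
print(tj(),inc(jw(0.0,-.145,-.003),A))
c=wristcam();cv2.imwrite("pics/w4.png",c["frame"]);pickle.dump(c,open("w4.pkl","wb"))
```

```text
(array([ 0.0054, -0.1461,  0.0089]), 'Fj', array([-0.3,  1.3,  0.2])) [-0.0107, -0.0022, 0.0239, -0.0002, 0.0004, 0.0001]
```

View pics/w4.png

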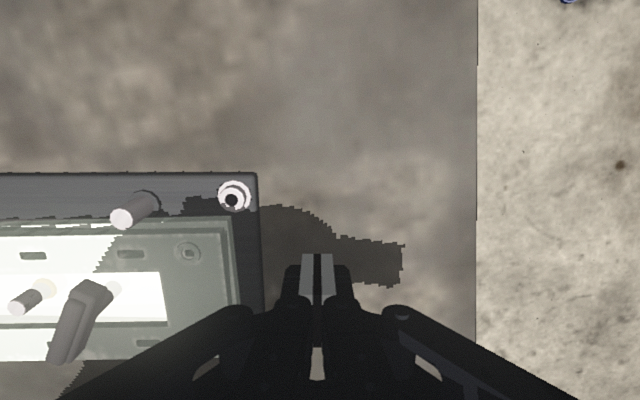

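The stack's +x edge now touches the near side pin at (122,217), and the fingers are beyond the -y end at (316,255). Next I'll push in +y.

Emit:
carry_out(
  increments=[
    [[-0.014,0,0.015,0,0,0],[-0.014,0,0.023,0,0,0],[-0.014,-0.015,0.023,0,0,0],[-0.014,-0.03,0.023,0,0,0],[-0.014,-0.036,0.023,0,0,0]],
  ],
)

```text
clock: 10.0
tcp_pos: [0.5245, -0.2662, -0.0005]
orientation: [0.0, 0.998, -0.065, 0.0]
wrist_force: [-0.1, 0.1, -0.2]
finger_gap: 0.0003
grip_force: 0.0
```

Emit:
carry_out(
  increments=[
    [[0,-0.005,0,0,0,0],[0,-0.01,0,0,0,0],[0,-0.015,0,0,0,0],[0,-0.018,0,0,0,0]],
  ],
)

```text
clock: 10.5
tcp_pos: [0.5254, -0.2581, -0.0007]
orientation: [0.0, 0.998, -0.066, 0.0]
wrist_force: [-0.2, -1.2, 0.1]
finger_gap: -0.0001
grip_force: 0.2
```

Run:
```python
from h import *
print(tj())
```

```text
(array([-0.0004, -0.1196, -0.0007]), 'Fj', array([-0.1, -1.3,  0.1]))
```

Emit:
carry_out(
  increments=[
    [[0,-0.004,0.004,0,0,0],[0,-0.008,0.004,0,0,0],[0,-0.012,0.004,0,0,0],[0,-0.012,0.004,0,0,0]],
  ],
)

```text
clock: 11.0
tcp_pos: [0.5266, -0.2526, -0.0023]
orientation: [0.001, 0.998, -0.066, 0.0]
wrist_force: [-1.2, -4.0, 4.6]
finger_gap: -0.0002
grip_force: 2.7
```

Emit:
carry_out(
  increments=[
    [[0,-0.004,0,0,0,0],[0,-0.008,0,0,0,0],[0,-0.008,0,0,0,0]],
  ],
)

```text
clock: 11.38
tcp_pos: [0.527, -0.251, -0.0022]
orientation: [0.003, 0.998, -0.067, 0.0]
wrist_force: [-2.8, -10.2, 4.6]
finger_gap: 0.0
grip_force: 6.2
```

Run:
```python
from h import *
print(tj())
```

```text
(array([ 0.0002, -0.1123, -0.0022]), 'Fj', array([ -1.5, -10.5,   4.6]))
```

Emit:
carry_out(
  increments=[
    [[0,-0.005,0,0,0,0],[0,-0.01,0,0,0,0],[0,-0.01,0,0,0,0]],
  ],
)

```text
clock: 11.75
tcp_pos: [0.5272, -0.2507, -0.0019]
orientation: [0.007, 0.998, -0.068, -0.0]
wrist_force: [-6.0, -24.3, -0.0]
finger_gap: 0.0002
grip_force: 12.3
```

Run:
```python
from h import *
print(tj())
```

```text
(array([ 0.0004, -0.112 , -0.0019]), 'Fj', array([ -2.8, -24.9,  -0. ]))
```

Emit:
carry_out(
  increments=[
    [[0,0.04,0,0,0,0],[0,0.04,-0.11,0,0,0],[-0.08,0,-0.13,0,0,0],[-0.13,-0.1,-0.13,0,0,0],[-0.132,-0.21,-0.1,0,0,0]],
  ],
)

```text
clock: 12.38
tcp_pos: [0.4742, -0.1285, 0.0474]
orientation: [-0.001, 0.998, -0.067, -0.0]
wrist_force: [1.0, 0.3, 0.0]
finger_gap: 0.0
grip_force: 0.0
```

Emit:
carry_out(
  increments=[
    [[0,0,0.05,0,0,0],[0,0,0.09,0,0,0],[0,0,0.09,0,0,0]],
  ],
)

```text
clock: 12.75
tcp_pos: [0.4735, -0.1284, 0.0003]
orientation: [-0.002, 0.998, -0.065, -0.002]
wrist_force: [0.2, 0.2, 0.0]
finger_gap: 0.0
grip_force: 0.0
```

Run:
```python
from h import *
print(tj(),inc(jw(-.066,0,-.002),A))
```

```text
(array([-0.0691,  0.0021,  0.0003]), 'Fj', array([0.2, 0.3, 0. ])) [0.0062, 0.0042, 0.0046, -0.0005, 0.0008, 0.0004]
```

Push in +x: about 22 mm to contact, then a firm press.

Emit:
carry_out(
  increments=[
    [[0.006,0,0.004,0,0,0],[0.02,0,0.004,0,0,0],[0.032,0,0.004,0,0,0],[0.04,0,0.004,0,0,0],[0.045,0,0.004,0,0,0]],
  ],
)

```text
clock: 13.38
tcp_pos: [0.4958, -0.1329, -0.0001]
orientation: [-0.0, 0.998, -0.066, -0.002]
wrist_force: [-8.7, 0.2, 6.2]
finger_gap: 0.0003
grip_force: 4.2
```

Emit:
carry_out(
  increments=[
    [[0.004,0,0,0,0,0],[0.008,0,0,0,0,0],[0.012,0,0,0,0,0],[0.012,0,0,0,0,0]],
  ],
)

```text
clock: 13.88
tcp_pos: [0.4959, -0.1324, -0.001]
orientation: [-0.0, 0.998, -0.066, -0.007]
wrist_force: [-18.7, -0.1, 12.3]
finger_gap: 0.0003
grip_force: 9.3
```

Run:
```python
from h import *
print(tj())
```

```text
(array([-0.0464,  0.001 , -0.001 ]), 'Fj', array([-18.5,  -2.6,  12.3]))
```

Emit:
carry_out(
  increments=[
    [[-0.04,0,0,0,0,0],[-0.04,0,-0.1,0,0,0],[0.02,0,-0.2,0,0,0],[0.12,0,-0.25,0,0,0],[0.12,0,-0.25,0,0,0]],
  ],
  jaw=0.5,
)

```text
clock: 14.5
tcp_pos: [0.569, -0.1436, 0.1283]
orientation: [0.001, 0.998, -0.066, 0.004]
wrist_force: [-0.0, -0.1, 0.9]
finger_gap: 0.0426
grip_force: 0.0
```

Emit:
carry_out(
  increments=[
    [[0,0,0,0,0,0],[0,0,0,0,0,0],[0,0,0,0,0,0]],
  ],
)

```text
clock: 14.88
tcp_pos: [0.5622, -0.1416, 0.1245]
orientation: [-0.0, 0.998, -0.066, -0.001]
wrist_force: [0.0, -0.4, -0.5]
finger_gap: 0.0429
grip_force: 0.0
```

Run:
```python
from h import *
import pickle
print(tj(),env.get_state()["finger_gap"])
c=wristcam();cv2.imwrite("pics/w5.png",cv2.resize(c["frame"][40:340],None,fx=1.25,fy=1.25,interpolation=cv2.INTER_CUBIC));pickle.dump(c,open("w5.pkl","wb"))
```

```text
(array([0.0206, 0.0007, 0.1245]), 'Fj', array([ 0.1, -0.4, -0.5])) 0.04289715732198349
```

View pics/w5.png

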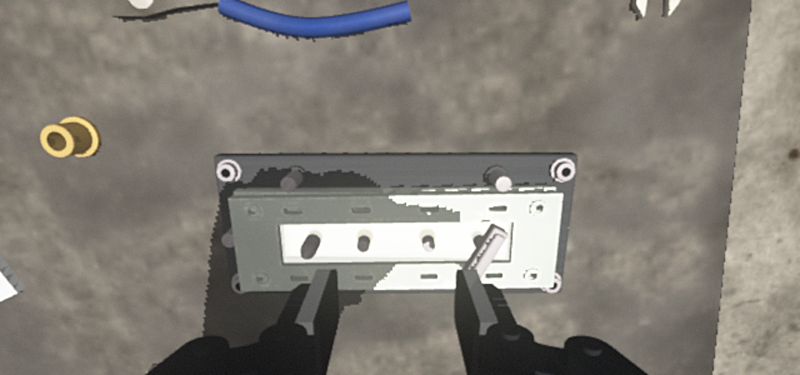

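The stack now lies flush at both pins: left end at the end pin (228,240), top edge at the pins (290,183) and (503,184). The screw is unchanged, about (487,248). I'll refit the jig and get the screw angle from the depth map.

Run:
```python
from fit import *
import pickle
c=pickle.load(open("w5.pkl","rb"))
g=lambda a,b:(a/1.25-.1,b/1.25+40-.1)
p=fit(c,[((40,108,17),g(228,171)),((40,-108,17),g(565,171)),((36,65,32.5),g(290,183)),((36,-65,32.5),g(503,184)),((0,105,32.5),g(228,240)),((31,100,37),g(231,195)),((31,-100,37),g(562,194))])
d=c["z_map"];v,u=np.mgrid[:400,:640];K=c["intrinsics"]
P=np.stack([(u-K[0,2])/K[0,0]*d,(v-K[1,2])/K[1,1]*d,d],-1);X=(P-c["t"])@c["R"]
a=p[2];R=np.array([[np.cos(a),-np.sin(a)],[np.sin(a),np.cos(a)]]);Q=(X[...,:2]-p[:2])@R
m=(d>0)&(X[...,2]>.049)&(X[...,2]<.064)&(abs(Q[...,0])<.03)&(abs(Q[...,1]+.052)<.03)
q=Q[m];w=np.linalg.svd(q-q.mean(0))[2][0];print("screw",m.sum(),np.c_[q.mean(0)],q.min(0),q.max(0),np.median(X[m][:,2]),np.arctan2(-w[0],w[1]))
print(cv2.minAreaRect((q*1000).astype(np.float32)))
m=(d>0)&(abs(X[...,2]-.037)<.004)&(abs(Q[...,0])<.06)&(abs(Q[...,1])<.125)
q=Q[m];print("frame",np.percentile(q,[.5,99.5],axis=0),cv2.minAreaRect((q*1000).astype(np.float32)),np.median(X[m][:,2]))
m=(d>0)&(abs(X[...,2]-.010)<.003)&(abs(Q[...,0])<.06)&(abs(Q[...,1])<.135)
q=Q[m];print("base",np.percentile(q,[.5,99.5],axis=0))
for n in["screw_head","jig","frame_top"]:print(n,[(np.round(e["position"],4),tojig(p,e["position"]),round(e["score"],2)) for e in env.find_in("wrist",n)[:2]])
```

```text
[ 0.5399821  -0.13933313 -0.13080143] [[-1.8, 0.7], [1.0, 0.6], [-1.5, 0.7], [0.7, -0.1], [0.6, -0.3], [-2.2, -0.8], [1.4, -0.2]]
screw 683 [[ 0.00381498]
 [-0.0512418 ]] [-0.01230226 -0.06274091] [ 0.01671635 -0.0397428 ] 0.058677390750197136 1.0408935620443043
((0.6130247116088867, -51.40643310546875), (10.246633529663086, 32.908958435058594), 62.14698791503906)
frame [[-0.03210725 -0.09846274]
 [ 0.03117661  0.10010513]] ((3.953899383544922, 4.9440155029296875), (73.42439270019531, 209.29669189453125), 0.5774003267288208) 0.03685565000357266
base [[-0.04974743 -0.11641867]
 [ 0.04983165  0.11755936]]
screw_head [(array([ 0.5359, -0.1888,  0.0548]), array([ 0.0024, -0.0496]), 0.67)]
jig [(array([ 0.5716, -0.1455,  0.0074]), array([ 0.0322, -0.002 ]), 0.66)]
frame_top [(array([ 0.5392, -0.1336,  0.0366]), array([-0.0015,  0.0056]), 0.87)]
```

```bash
sed -i 's/^J=.*/J=np.array([.5400,-.1393]);A=-.131/' h.py
python3 - <<'E'
from h import *
import pickle
print(env.get_state()["joint_pos"],inc(jw(0,-.052,.08),A+.8),inc(jw(0,-.052,.08),A+1.6), inc(jw(0,-.052,.08),A+2.657))
c=pickle.load(open("w5.pkl","rb"));T=c["T_tool_cam"];Ki=np.linalg.inv(c["intrinsics"])
d=c["z_map"];v,u=np.mgrid[:400,:640];K=c["intrinsics"]
P=np.stack([(u-K[0,2])/K[0,0]*d,(v-K[1,2])/K[1,1]*d,d,np.ones_like(d)],-1)@T.T
m=(d>0)&(abs(P[...,0]-.0115)<.002)&(abs(P[...,1])<.045)&(P[...,2]<.0)
print(np.percentile(P[m][:,2],[99,99.8,100]))
E
```

```text
[-3.85089399e-01  3.64427436e-01 -1.03609822e-01  1.10305537e+00
 -8.43176889e-05  2.88846142e+00] [-0.0464, 0.1048, 0.0903, -0.0, 0.0, -0.1275] [-0.0464, 0.1048, 0.0903, -0.0, 0.0, -0.2548] [-0.0464, 0.1048, 0.0903, -0.0001, 0.0, -0.423]
[-0.02518819 -0.02309939 -0.02092826]
```

Emit:
carry_out(
  increments=[
    [[-0.01,0.02,0.02,0,0,-0.029],[-0.02,0.05,0.03,0,0,-0.058],[-0.03,0.08,0.05,0,0,-0.087],[-0.046,0.105,0.07,0,0,-0.116],[-0.046,0.105,0.09,0,0,-0.145]],
  ],
)

```text
clock: 15.7
tcp_pos: [0.5331, -0.1918, 0.08]
orientation: [0.0, 0.924, 0.382, -0.0]
wrist_force: [0.0, 0.3, 0.6]
finger_gap: 0.0428
grip_force: 0.0
```

Emit:
carry_out(
  increments=[
    [[0,0,0,0,0,-0.029],[0,0,0,0,0,-0.058],[0,0,0,0,0,-0.087],[0,0,0,0,0,-0.116],[0,0,0,0,0,-0.145]],
  ],
)

```text
clock: 16.32
tcp_pos: [0.5337, -0.191, 0.0803]
orientation: [0.0, 0.661, 0.75, -0.0]
wrist_force: [-0.2, 0.4, 0.7]
finger_gap: 0.0427
grip_force: 0.0
```

Emit:
carry_out(
  increments=[
    [[0,0,0,0,0,-0.029],[0,0,0,0,0,-0.058],[0,0,0,0,0,-0.087],[0,0,0,0,0,-0.116],[0,0,0,0,0,-0.133]],
  ],
)

```text
clock: 16.95
tcp_pos: [0.5337, -0.1911, 0.0803]
orientation: [0.0, 0.301, 0.954, -0.0]
wrist_force: [-0.2, 1.0, -0.5]
finger_gap: 0.0424
grip_force: 0.0
```

Run:
```python
from h import *
print(tj(),env.get_state()["joint_pos"][5],inc(jw(0,-.052,.0245),A+2.657))
```

```text
(array([ 0.0005, -0.0521,  0.0803]), 'Fj', array([-0.3,  0.9, -0.5])) 0.1262559429160643 [0.0011, -0.0003, 0.1116, -0.0, 0.0, 0.0006]
```

Now I'll descend to a tip height of about 46 mm, close, and squeeze.

Emit:
carry_out(
  increments=[
    [[0,0,0.04,0,0,0],[0,0,0.08,0,0,0],[0,0,0.108,0,0,0],[0,0,0.108,0,0,0]],
  ],
  squeeze=40,
)

```text
clock: 17.45
tcp_pos: [0.5328, -0.1906, 0.0252]
orientation: [-0.001, 0.303, 0.953, 0.0]
wrist_force: [0.3, 0.3, 0.3]
finger_gap: 0.0427
grip_force: 0.0
```

Emit:
carry_out(
  increments=[
    [[0,0,0,0,0,0],[0,0,0,0,0,0],[0,0,0,0,0,0],[0,0,0,0,0,0]],
  ],
  jaw=1,
)

```text
clock: 17.95
tcp_pos: [0.5345, -0.1913, 0.0272]
orientation: [0.001, 0.303, 0.953, -0.0]
wrist_force: [-0.5, 0.8, 7.3]
finger_gap: 0.0086
grip_force: 41.9
```

Emit:
carry_out(
  increments=[
    [[0,0,0,0,0,0.025],[0,0,0,0,0,0.05],[0,0,0,0,0,0.075],[0,0,0,0,0,0.1],[0,0,0,0,0,0.125]],
  ],
)

```text
clock: 18.58
tcp_pos: [0.5328, -0.1924, 0.0272]
orientation: [0.0, 0.647, 0.763, -0.002]
wrist_force: [-6.5, -3.6, 9.8]
finger_gap: 0.0086
grip_force: 42.4
```

Emit:
carry_out(
  increments=[
    [[0,0,0,0,0,0.02],[0,0,0,0,0,0.04],[0,0,0,0,0,0.055],[0,0,0,0,0,0.055]],
  ],
)

```text
clock: 19.08
tcp_pos: [0.532, -0.1924, 0.0272]
orientation: [0.0, 0.767, 0.642, -0.002]
wrist_force: [-7.9, -4.7, 9.3]
finger_gap: 0.0085
grip_force: 46.5
```

Run:
```python
from h import *
s=env.get_state();q=s["orientation"];R=Ro.from_quat([q[1],q[2],q[3],q[0]]).as_matrix()
print(tj(),s["ft_torque"],"psi-A",np.arctan2(R[1,0],R[0,0])-A,s["finger_gap"])
```

```text
(array([-0.001 , -0.0537,  0.0272]), 'Fj', array([-7.3, -5.7,  9.3])) [-0.72511134  1.61018888  0.79458888] psi-A 1.525675167357344 0.008484116133158496
```

Emit:
carry_out(
  increments=[
    [[0,0,0,0,0,-0.01],[0,0,0,0,0,-0.01],[0,0,-0.06,0,0,-0.007],[-0.03,0,-0.15,0,0,-0.007],[-0.06,0,-0.2,0,0,-0.007]],
  ],
  jaw=0.5,
)

```text
clock: 19.7
tcp_pos: [0.5294, -0.2211, 0.1284]
orientation: [0.001, 0.752, 0.659, 0.0]
wrist_force: [0.1, -0.6, -0.7]
finger_gap: 0.0425
grip_force: 0.0
```

Emit:
carry_out(
  increments=[
    [[0,0,0,0,0,0],[0,0,0,0,0,0]],
  ],
)

```text
clock: 19.95
tcp_pos: [0.528, -0.22, 0.1251]
orientation: [-0.001, 0.752, 0.659, -0.0]
wrist_force: [0.2, 0.5, -0.1]
finger_gap: 0.0427
grip_force: 0.0
```

```bash
cat >> fit.py <<'E'
def cloud(c,R=None,t=None):
    d=c["z_map"];v,u=np.mgrid[:400,:640];K=c["intrinsics"]
    P=np.stack([(u-K[0,2])/K[0,0]*d,(v-K[1,2])/K[1,1]*d,d],-1);X=(P-c["t"])@c["R"];X[d<=0]=9
    return X
def injig(X):
    R=np.array([[np.cos(A),-np.sin(A)],[np.sin(A),np.cos(A)]]);return (X[...,:2]-J)@R
E
python3 - <<'E'
from fit import *
print(tj(),env.get_state()["joint_pos"][5])
c=wristcam();cv2.imwrite("pics/w6.png",c["frame"]);X=cloud(c);Q=injig(X);z=X[...,2]
m=(z>.049)&(z<.066)&(abs(Q[...,0])<.03)&(abs(Q[...,1]+.052)<.03);q=Q[m]
print("screw",m.sum(),np.median(z[m]),cv2.minAreaRect((q*1000).astype(np.float32)))
m=(abs(z-.037)<.003)&(abs(Q[...,0])<.04)&(abs(Q[...,1])<.115);q=Q[m]
print("frame",np.percentile(q,[.5,99.5],axis=0),m.sum())
m=(abs(z-.010)<.003)&(abs(Q[...,0])<.06)&(abs(Q[...,1])<.135);q=Q[m];print("base",np.percentile(q,[.5,99.5],axis=0))
print(inc([.536,.225,.20],A+1.571))
E
```

```text
(array([-0.0014, -0.0815,  0.1251]), 'Fj', array([ 0.2,  0.5, -0.1])) 1.1680126882046482
screw 752 0.059953216146048365 ((-0.3711552619934082, -51.67824935913086), (9.673221588134766, 34.019752502441406), 0.11073707789182663)
frame [[-0.03217993 -0.09910063]
 [ 0.03018202  0.05373976]] 13676
base [[-0.05018157 -0.11675241]
 [ 0.0493248   0.06004745]]
[0.8839, -0.1008, -0.1494, -0.0004, -0.0002, -0.0002]
```

View pics/w6.png

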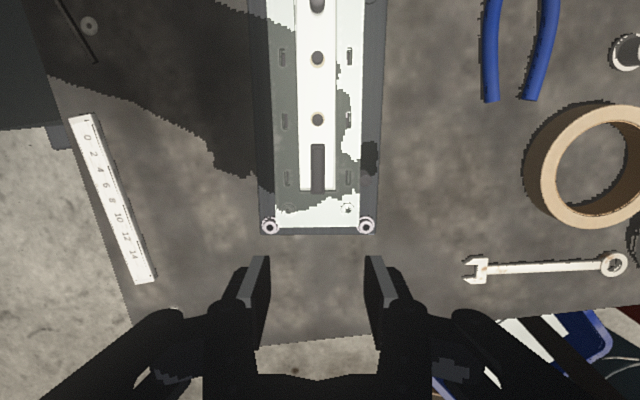

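The screw head is in line to within 0.1°, and the frames are flush: base edges and stack edges are concentric within 1 mm. The slot head sits at about (317,167). Next I'll fly to the plate, flipping the wrist so the camera stays clear of the drilling machine.

Emit:
carry_out(
  increments=[
    [[0.08,-0.01,0,0,0,-0.029],[0.17,-0.02,0,0,0,-0.058],[0.27,-0.03,0,0,0,-0.087],[0.37,-0.042,0,0,0,-0.116],[0.47,-0.054,0,0,0,-0.145]],
  ],
  jaw=0.3,
)

```text
clock: 20.62
tcp_pos: [0.5313, 0.0182, 0.1246]
orientation: [-0.001, 0.383, 0.924, -0.0]
wrist_force: [0.5, 0.3, 0.0]
finger_gap: 0.0597
grip_force: 0.0
```

Run:
```python
from h import *
s=env.get_state();print(s["joint_pos"]);print(inc([.536,.10,.125],2.76,s),inc([.536,.222,.125],-1.284,s))
```

```text
[-1.16887185e-01  2.76811869e-01 -2.29410423e-01  1.06729608e+00
  6.24155453e-05  6.68418973e-01]
[0.1091, 0.1224, -0.0007, -0.0002, -0.0004, -0.0643] [0.2816, 0.2949, -0.0006, 0.0004, -0.0005, -0.4206]
```

Emit:
carry_out(
  increments=[
    [[0.03,0.03,0,0,0,-0.029],[0.06,0.06,0,0,0,-0.058],[0.09,0.09,0,0,0,-0.087],[0.12,0.12,0,0,0,-0.116],[0.15,0.15,0,0,0,-0.145]],
  ],
)

```text
clock: 21.25
tcp_pos: [0.5319, 0.1232, 0.1245]
orientation: [-0.002, -0.063, 0.998, -0.0]
wrist_force: [0.4, -0.3, 0.1]
finger_gap: 0.0602
grip_force: 0.0
```

Run:
```python
from h import *
s=env.get_state();print(s["joint_pos"]);print(inc([.536,.222,.125],-1.284,s))
```

```text
[ 8.05454149e-02  3.03452286e-01 -1.92949543e-01  1.07755188e+00
  1.15234866e-05 -4.55227492e-02]
[-0.0331, 0.195, -0.0011, 0.0005, -0.0003, -0.2756]
```

Emit:
carry_out(
  increments=[
    [[0,0.02,0,0,0,-0.029],[-0.01,0.05,0,0,0,-0.058],[-0.01,0.08,0,0,0,-0.087],[-0.02,0.1,0,0,0,-0.116],[-0.02,0.12,0,0,0,-0.145]],
  ],
)

```text
clock: 21.88
tcp_pos: [0.5349, 0.1836, 0.1244]
orientation: [-0.001, -0.496, 0.868, 0.0]
wrist_force: [0.8, 0.8, 0.3]
finger_gap: 0.0598
grip_force: 0.0
```

Run:
```python
from h import *
s=env.get_state();print(inc([.536,.222,.125],-1.284,s))
```

```text
[-0.0673, 0.0371, -0.0013, 0.0005, -0.0001, -0.1306]
```

Emit:
carry_out(
  increments=[
    [[-0.02,0.01,0,0,0,-0.029],[-0.04,0.02,0,0,0,-0.058],[-0.067,0.037,0,0,0,-0.087],[-0.067,0.037,0,0,0,-0.116],[-0.067,0.037,0,0,0,-0.131]],
  ],
)

```text
clock: 22.5
tcp_pos: [0.5359, 0.2216, 0.1243]
orientation: [0.001, 0.801, -0.598, -0.001]
wrist_force: [-0.4, -0.1, -0.4]
finger_gap: 0.0598
grip_force: 0.0
```

Emit:
carry_out(
  increments=[
    [[0,0,0,0,0,0],[0,0,0,0,0,0]],
  ],
)

```text
clock: 22.75
tcp_pos: [0.5367, 0.2211, 0.1253]
orientation: [0.001, 0.799, -0.601, -0.0]
wrist_force: [-0.5, 0.8, -0.0]
finger_gap: 0.0595
grip_force: 0.0
```

Run:
```python
from fit import *
s=env.get_state();print(s["tcp_pos"],s["joint_pos"])
c=wristcam();cv2.imwrite("pics/w7.png",c["frame"]);X=cloud(c);z=X[...,2]
Tl=(X-s["tcp_pos"])
near=(abs(X[...,0]-.536)<.12)&(abs(X[...,1]-.222)<.12)
for n,lo,hi in(("plate",.0055,.0105),("handle",.038,.052)):
    m=near&(z>lo)&(z<hi)
    k,l,st,ce=cv2.connectedComponentsWithStats(m.astype(np.uint8));i=1+np.argmax(st[1:,4]);m=l==i
    print(n,st[i],np.median(z[m]),[np.round(a,2) for a in cv2.minAreaRect((X[m][:,:2]*1000).astype(np.float32))],np.percentile(z[m],[2,98]))
for n in["handle","slot","dowel_hole","drill_plate"]:print(n,[(np.round(e["position"],4),round(e["score"],2)) for e in env.find_in("wrist",n)[:2]])
```

```text
[0.53674868 0.22111657 0.12531494] [ 2.52536705e-01  3.64986457e-01 -1.02313158e-01  1.10512041e+00
 -2.97683276e-05 -1.59981674e+00]
plate [  251    99   140   226 15924] 0.008095513921358556 [array([528.17, 244.28]), array([127.71, 202.24]), np.float64(17.6)] [0.00593186 0.00975429]
handle [ 245  309  155   49 1641] 0.04503627382859443 [array([501.39, 322.7 ]), array([  2.79, 131.64]), np.float64(89.81)] [0.03827355 0.05169667]
handle []
slot [(array([0.5433, 0.218 , 0.0074]), 0.86)]
dowel_hole [(array([0.5437, 0.2118, 0.0092]), 0.57)]
drill_plate [(array([0.5391, 0.2261, 0.0115]), 0.87)]
```

View pics/w7.png

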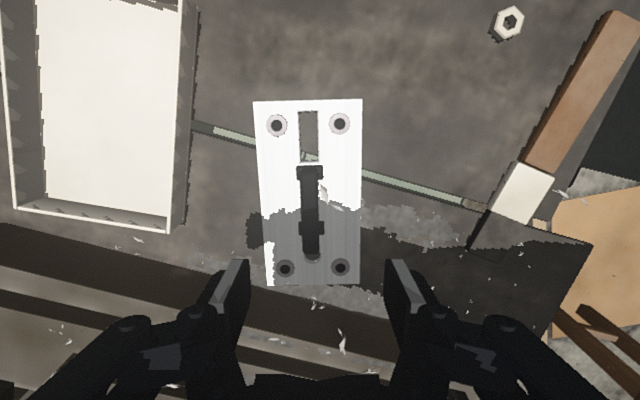

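Picture 9 shows the plate with corners near (253,102), (362,99), (359,285) and (268,285), the slot at (308,135) and the handle from (310,166) to (312,256). I'll measure the plate pose from these.

Run:
```python
from fit import *
s=env.get_state();c=wristcam();X=cloud(c);z=X[...,2]
C=[world(c,*p,.008) for p in((253.5,102),(362,99),(359,285),(269,285))];print(np.round(C,4).tolist())
b=[world(c,*p,.010) for p in((277,125),(340,123),(285,268),(340,267))];print("bush",np.round(b,4).tolist(),np.mean(b,0))
sl=[world(c,*p,.008) for p in((299,112),(317,111),(318,160),(300,160))];print("slot",np.mean(sl,0))
m=(z>.035)&(z<.056);m[:, :285]=0;m[:,335:]=0;m[:155]=0;m[262:]=0
q=X[m];print("handle",m.sum(),np.median(q,0),[np.round(a,3) for a in cv2.minAreaRect((q[:,:2]*1000).astype(np.float32))],np.percentile(q[:,2],[5,50,95]))
top=m&(abs(z-.048)<.003);q=X[top];print(top.sum(),q.mean(0),[np.round(a,3) for a in cv2.minAreaRect((q[:,:2]*1000).astype(np.float32))])
m=(abs(z-.008)<.003);m[:95]=0;m[290:]=0;m[:,:245]=0;m[:,370:]=0
f=m.astype(np.uint8);f=cv2.morphologyEx(f,cv2.MORPH_OPEN,np.ones((5,5)));q=X[f>0];print("plate",[np.round(a,3) for a in cv2.minAreaRect((q[:,:2]*1000).astype(np.float32))])
```

```text
[[0.606, 0.1628, 0.008], [0.5261, 0.1373, 0.008], [0.4775, 0.2917, 0.008], [0.5562, 0.3146, 0.008]]
bush [[0.5841, 0.1744, 0.01], [0.5372, 0.1592, 0.01], [0.5467, 0.2928, 0.01], [0.5, 0.2782, 0.01]] [0.5419869 0.2261467 0.01     ]
slot [0.55804393 0.17605772 0.008     ]
handle 1455 [0.54257267 0.22294926 0.04783701] [array([541.882, 225.854]), array([13.042, 63.208]), np.float64(17.592)] [0.04554993 0.04783701 0.04906929]
1407 [0.54227217 0.22426198 0.04777243] [array([541.822, 225.921]), array([12.941, 63.042]), np.float64(17.585)]
plate [array([541.002, 229.2  ]), array([ 84.759, 165.943]), np.float64(17.304)]
```

Run:
```python
from h import *
print(inc([.5418,.2259,.0035],.307-np.pi/2))
```

```text
[-0.0071, -0.0111, 0.2454, -0.0, -0.0, -0.0039]
```

Emit:
carry_out(
  increments=[
    [[-0.007,-0.011,0.06,0,0,-0.004],[-0.007,-0.011,0.12,0,0,-0.004],[-0.007,-0.011,0.18,0,0,-0.004],[-0.007,-0.011,0.23,0,0,-0.004],[-0.007,-0.011,0.245,0,0,-0.004]],
  ],
  squeeze=100,
)

```text
clock: 23.68
tcp_pos: [0.5404, 0.2255, 0.0021]
orientation: [0.001, 0.807, -0.59, -0.001]
wrist_force: [-0.1, 0.8, -0.1]
finger_gap: 0.0595
grip_force: 0.0
```

Emit:
carry_out(
  increments=[
    [[0,0,0,0,0,0],[0,0,0,0,0,0],[0,0,0,0,0,0],[0,0,0,0,0,0],[0,0,0,0,0,0]],
  ],
  jaw=1,
)

```text
clock: 24.3
tcp_pos: [0.5427, 0.2261, 0.0052]
orientation: [-0.001, 0.807, -0.59, 0.001]
wrist_force: [-1.2, -1.5, 5.8]
finger_gap: 0.0116
grip_force: 98.0
```

Run:
```python
from h import *
s=env.get_state();print(s["tcp_pos"],s["finger_gap"],s["wrist_force"],inc([.5418,.2259,.0035],.307-np.pi/2))
```

```text
[0.54270035 0.22614563 0.0052466 ] 0.011598337680677962 [-1.182484   -1.51838516  5.78376297] [-0.0001, 0.0019, 0.0035, -0.0004, -0.0001, 0.0002]
```

Handle gripped (gap 11.6 mm, 98 N). I'll lift straight up, then carry it over the jig.

Emit:
carry_out(
  increments=[
    [[0,0,-0.04,0,0,0],[0,0,-0.1,0,0,0],[0,0,-0.16,0,0,0],[0,0,-0.19,0,0,0],[0,0,-0.19,0,0,0]],
  ],
)

```text
clock: 24.92
tcp_pos: [0.5425, 0.2261, 0.0995]
orientation: [-0.001, 0.807, -0.59, 0.001]
wrist_force: [-0.3, -0.6, -2.8]
finger_gap: 0.0114
grip_force: 98.1
```

Run:
```python
from h import *
s=env.get_state();print(s["tcp_pos"],s["wrist_force"],s["ft_torque"],inc(jw(-.0004,0,.098),A-np.pi/2))
```

```text
[0.54247123 0.22611887 0.0995226 ] [-0.31690882 -0.57078614 -2.80513835] [-0.00057844  0.01472508 -0.04862999] [0.6946, 0.227, 0.0027, -0.0003, 0.0, 0.0699]
```

Emit:
carry_out(
  increments=[
    [[0.06,0.02,0,0,0,0.006],[0.15,0.05,0,0,0,0.014],[0.25,0.08,0,0,0,0.024],[0.34,0.11,0,0,0,0.034],[0.42,0.137,0,0,0,0.042]],
  ],
)

```text
clock: 25.55
tcp_pos: [0.5388, 0.0035, 0.097]
orientation: [0.001, 0.722, -0.692, -0.001]
wrist_force: [0.3, 0.1, -2.5]
finger_gap: 0.0108
grip_force: 98.0
```

Run:
```python
from h import *
s=env.get_state();print(inc(jw(-.0004,0,.098),A-np.pi/2))
```

```text
[0.2853, 0.0104, -0.0021, 0.0004, 0.0, 0.0275]
```

Emit:
carry_out(
  increments=[
    [[0.08,0.003,-0.002,0,0,0.008],[0.16,0.006,-0.002,0,0,0.016],[0.23,0.008,-0.002,0,0,0.024],[0.27,0.01,-0.002,0,0,0.0275],[0.285,0.0104,-0.002,0,0,0.0275]],
  ],
)

```text
clock: 26.18
tcp_pos: [0.5406, -0.138, 0.0988]
orientation: [-0.0, -0.66, 0.751, 0.001]
wrist_force: [-0.3, 0.7, -2.7]
finger_gap: 0.0116
grip_force: 98.0
```

Emit:
carry_out(
  increments=[
    [[0,0,0,0,0,0],[0,0,0,0,0,0],[0,0,0,0,0,0]],
  ],
)

```text
clock: 26.55
tcp_pos: [0.5413, -0.1365, 0.0998]
orientation: [0.0, -0.661, 0.751, 0.0]
wrist_force: [0.8, 0.1, -2.1]
finger_gap: 0.0109
grip_force: 98.0
```

Run:
```python
from fit import *
s=env.get_state();print(tj(),s["finger_gap"],inc(jw(-.0004,0,.098),A-np.pi/2))
c=wristcam();cv2.imwrite("pics/w8.png",cv2.resize(c["frame"][60:360,160:480],None,fx=2.5,fy=2,interpolation=cv2.INTER_CUBIC)[:600]);X=cloud(c);Q=injig(X);z=X[...,2]
import pickle;pickle.dump(c,open("w8.pkl","wb"))
h=s["tcp_pos"][2]-.0052+.008
m=(abs(z-h)<.006)&(abs(Q[...,0])<.06)&(abs(Q[...,1])<.1)
f=cv2.morphologyEx(m.astype(np.uint8),cv2.MORPH_OPEN,np.ones((5,5)))>0;q=Q[f]
print("plate",f.sum(),h,np.median(z[f]),[np.round(a,3) for a in cv2.minAreaRect((q*1000).astype(np.float32))],np.percentile(q,[.3,99.7],axis=0))
P=np.c_[q,np.ones(len(q))];print("tilt",np.linalg.lstsq(P,z[f],rcond=None)[0])
m=(z>.054)&(z<.066)&(abs(Q[...,0])<.012)&(abs(Q[...,1]+.052)<.03);print("screw seen",m.sum(),Q[m].mean(0) if m.any() else 0)
```

```text
(array([0.0009, 0.0029, 0.0998]), 'Fj', array([ 0.8,  0.2, -2.1])) 0.010863265787237873 [0.0058, 0.0026, 0.0036, 0.0, 0.0, 0.0006]
plate 29408 0.10261376384706564 0.10278052418550918 [array([1.951, 1.016]), array([ 84.633, 153.915]), np.float64(0.201)] [[-0.03988343 -0.07587874]
 [ 0.04378304  0.07551135]]
tilt [-0.00038831 -0.00581153  0.10281952]
screw seen 945 [ 0.00012598 -0.0514183 ]
```

View pics/w8.png

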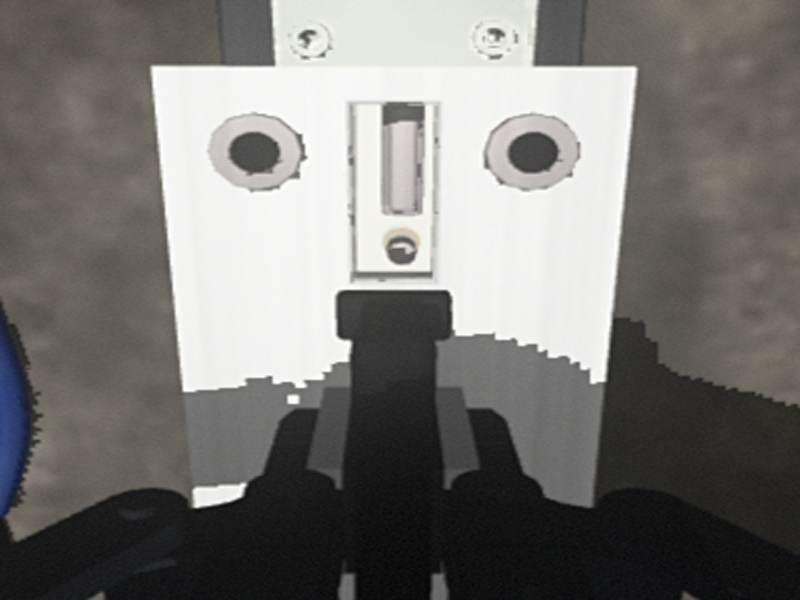

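Run:
```python
from fit import *
import pickle
c=pickle.load(open("w8.pkl","rb"))
g=lambda a,b:(a/2.5+160-.3,b/2+60-.25)
for n,pts,z in(("slot",[(349,102),(440,102),(433,278),(351,278)],.1028),("edge",[(152,67),(637,67)],.1028),("bush",[(255,152),(533,152)],.1048)):
    q=np.array([injig(world(c,*g(*p),z)) for p in pts]);print(n,np.round(q*1000,1).tolist(),q.mean(0)*1000)
```

```text
slot [[9.8, -68.8], [-6.2, -68.9], [-5.7, -28.7], [9.8, -28.6]] [  1.92990885 -48.78213521]
edge [[43.8, -76.0], [-40.1, -76.4]] [  1.84615835 -76.18191473]
bush [[26.5, -58.2], [-22.8, -58.4]] [  1.83659743 -58.27232579]
```

The plate is level in the hand and its slot is centred at jig (1.9, -48.8) mm, so it needs -1.9 mm in x and -3.2 mm in y. I'll correct while lowering to just above the screw.

Emit:
carry_out(
  increments=[
    [[0.003,0.002,0.01,0,0,0],[0.0064,0.0038,0.03,0,0,0],[0.0064,0.0038,0.05,0,0,0],[0.0064,0.0038,0.06,0,0,0],[0.0064,0.0038,0.06,0,0,0]],
  ],
)

```text
clock: 27.22
tcp_pos: [0.5385, -0.1403, 0.069]
orientation: [-0.0, -0.66, 0.751, 0.001]
wrist_force: [0.5, 0.2, -2.7]
finger_gap: 0.0109
grip_force: 98.0
```

Emit:
carry_out(
  increments=[
    [[0,0,0,0,0,0],[0,0,0,0,0,0]],
  ],
)

```text
clock: 27.48
tcp_pos: [0.5393, -0.1406, 0.0701]
orientation: [0.0, -0.66, 0.751, -0.0]
wrist_force: [-1.1, 1.0, -2.1]
finger_gap: 0.0114
grip_force: 98.0
```

Run:
```python
from fit import *
s=env.get_state();print(tj(),inc(jw(-.001,-.0002,.098),A-np.pi/2))
c=wristcam();X=cloud(c);Q=injig(X);z=X[...,2];h=s["tcp_pos"][2]-.0052+.008
m=(abs(z-h)<.004)&(abs(Q[...,0])<.06)&(abs(Q[...,1])<.1)
f=cv2.morphologyEx(m.astype(np.uint8),cv2.MORPH_OPEN,np.ones((5,5)))>0;q=Q[f]
print("plate",np.median(z[f]),h,[np.round(a,3) for a in cv2.minAreaRect((q*1000).astype(np.float32))],np.percentile(q,[.3,99.7],axis=0))
m=(z>.050)&(z<h-.004)&(abs(Q[...,0])<.010)&(abs(Q[...,1]+.052)<.03)
# slot = non-plate px inside plate near slot
n=(z<h-.003)&(abs(Q[...,0])<.05)&(abs(Q[...,1])<.12);print("screw",Q[m].mean(0),np.percentile(Q[m],[1,99],axis=0))
r=abs(Q[...,1]+.055)<.004
for k in range(1):
    qx=Q[...,0][r&f];a=np.sort(qx);g=np.diff(a);i=np.argmax(g[(len(g)//10):-(len(g)//10)])+len(g)//10;print("slot x",a[i],a[i+1])
```

```text
(array([-0.0005, -0.0014,  0.0701]), 'Fj', array([-1.2,  0.8, -2.1])) [-0.0024, 0.0009, -0.0557, -0.0001, -0.0, 0.0004]
plate 0.07306785767170909 0.07293569349671886 [array([ 0.454, -3.155]), array([ 84.489, 154.107]), np.float64(0.195)] [[-0.04130036 -0.08019344]
 [ 0.04229099  0.07131358]]
screw [-5.03825231e-05 -5.19974682e-02] [[-0.00695503 -0.06848298]
 [ 0.00806219 -0.03237618]]
slot x -0.006873145450548155 0.008149076121390205
```

Emit:
carry_out(
  increments=[
    [[-0.0014,0.001,0.01,0,0,0],[-0.0014,0.001,0.02,0,0,0],[-0.0014,0.001,0.03,0,0,0],[-0.0014,0.001,0.036,0,0,0],[-0.0014,0.001,0.036,0,0,0]],
  ],
)

```text
clock: 28.15
tcp_pos: [0.5383, -0.1396, 0.0513]
orientation: [-0.0, -0.66, 0.751, 0.0]
wrist_force: [-0.1, 1.0, -2.1]
finger_gap: 0.0111
grip_force: 98.0
```

Emit:
carry_out(
  increments=[
    [[0,0,0.006,0,0,0],[0,0,0.012,0,0,0],[0,0,0.012,0,0,0]],
  ],
)

```text
clock: 28.52
tcp_pos: [0.5389, -0.1399, 0.0464]
orientation: [0.0, -0.66, 0.751, -0.001]
wrist_force: [-1.3, -0.2, 5.1]
finger_gap: 0.0108
grip_force: 99.0
```

Run:
```python
from fit import *
s=env.get_state();print(tj(),s["ft_torque"],s["finger_gap"])
```

```text
(array([-0.001 , -0.0008,  0.0464]), 'Fj', array([-1.3, -0.4,  5.1])) [0.08478938 0.2732167  0.0713977 ] 0.01081255181263398
```

Emit:
carry_out(
  increments=[
    [[0,0,0.004,0,0,0],[0,0,0.008,0,0,0],[0,0,0.012,0,0,0],[0,0,0.012,0,0,0]],
  ],
  squeeze=115,
)

```text
clock: 29.02
tcp_pos: [0.539, -0.14, 0.0422]
orientation: [0.0, -0.66, 0.751, -0.001]
wrist_force: [-6.0, 3.1, 17.9]
finger_gap: 0.011
grip_force: 115.0
```

Emit:
carry_out(
  increments=[
    [[0,0,0.004,0,0,0],[0,0,0.004,0,0,0]],
  ],
)

```text
clock: 29.28
tcp_pos: [0.539, -0.14, 0.0422]
orientation: [0.0, -0.66, 0.751, -0.002]
wrist_force: [-11.1, 4.4, 31.4]
finger_gap: 0.011
grip_force: 117.0
```

Run:
```python
from fit import *
s=env.get_state();print(tj(),s["ft_torque"],s["finger_gap"])
```

```text
(array([-0.0009, -0.0008,  0.0422]), 'Fj', array([-11.6,   2.9,  31.4])) [ 0.76904313  2.11513337 -0.01790524] 0.011021419889992192
```

Emit:
carry_out(
  increments=[
    [[0,0.001,0,0,0,0],[0,0.001,0,0,0,0],[0,0.001,0,0,0,0],[0,0.001,0,0,0,0]],
  ],
)

```text
clock: 29.78
tcp_pos: [0.5391, -0.14, 0.0422]
orientation: [0.001, -0.66, 0.751, -0.002]
wrist_force: [-9.5, 4.0, 30.7]
finger_gap: 0.0109
grip_force: 116.7
```

Run:
```python
from fit import *
s=env.get_state();print(tj(),s["ft_torque"],s["finger_gap"])
c=wristcam();X=cloud(c);Q=injig(X);z=X[...,2]
m=(abs(z-.045)<.003)&(abs(Q[...,0])<.05)&(abs(Q[...,1])<.09)
f=cv2.morphologyEx(m.astype(np.uint8),cv2.MORPH_OPEN,np.ones((5,5)))>0;q=Q[f]
print("plate",np.median(z[f]),[np.round(a,3) for a in cv2.minAreaRect((q*1000).astype(np.float32))],np.percentile(q,[.3,99.7],axis=0))
print("tilt",np.linalg.lstsq(np.c_[q,np.ones(len(q))],z[f],rcond=None)[0])
m=(abs(z-.037)<.003)&(abs(Q[...,0])<.04)&(Q[...,1]<-.083)&(Q[...,1]>-.12);print("frame end",np.percentile(Q[m],[1,99],axis=0))
```

```text
(array([-0.0008, -0.0008,  0.0422]), 'Fj', array([-10. ,   2.7,  30.7])) [ 0.76258598  1.84024323 -0.01586849] 0.010885840799341693
plate 0.04514252846894915 [array([-0.035, -2.77 ]), array([ 84.63 , 153.656]), np.float64(0.189)] [[-0.04179125 -0.07959278]
 [ 0.04184622  0.07188721]]
tilt [ 0.00038916 -0.00053331  0.04512602]
frame end [[-0.03008409 -0.09934416]
 [ 0.03068881 -0.08312265]]
```

The plate is seated: top at 45.1 mm (45 expected), level to 0.001 rad, centred within 1 mm. The frames are still flush and the push is about 31 N, so I'm handing in.

```bash
python3 -c "
from workcell import env
print(env.hand_in())"
```

```text
the job is handed in; nothing more can be done
None
```

The job is handed in at about 30 s: all three frames tapped flush, the screw head in line with the jig, and the drill plate still gripped and held flat on the stack at about 31 N; the hand-in call gave no verdict.

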